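# Rinse the flat gauges and lay them in the drip tray

### The arm

A 6-joint arm with a two-finger parallel gripper is mounted at the origin on the work surface. World frame = base frame: x ahead of the robot, y to its left, z up, the work surface at z = 0. Lengths are in m, angles in degrees, forces in N, time in s.
With the tool pointing down it reaches from about 0.375 to 0.9 m from the base axis. Payload 3.1 kg.
Tool frame: the origin (TCP) lies at the very end of the fingers, on their centre line; the grasp point (between the pads) lies bot.grip_point_offset behind it (bot.grip_point_offset is the distance from the TCP to the grasp point, in m); z points along the fingers, y is the line along which they close (so a half turn about z gives the same grasp; the last joint's range is limited). The gripper opens to 87 mm and grips with 3 to 60 N. Pads are 19 mm wide; open, the fingers measure 117 mm over their backs; the gripper's body (75 mm by 190 mm) begins 51 mm behind the grasp point.
Start: joints at [-84.253, 30.224, 82.088, -0, 67.689, -10.227], TCP at [0.172, -0.601, 0.223] pointing down, gripper open.
Joint ranges: [-176.69, 176.69], [-43.24, 126.21], [12.49, 139.97], [-82, 262], [0, 151.66], [-163.58, 163.58]. Speed limits (degrees/s): [159.86, 159.86, 180, 180, 180, 180].

### API

Orientations are given as a 3x3 rotation matrix whose columns are the frame's x, y, z axes.
In Python, from rig import bot, viewer, ticket gives the robot as it stands.
- The arm moves only by the tool servo_tool, never from a script. Its argument "targets" is a list of rows, each an object with "offset": the shift along the tool's x, y, z in m, a list of three; "dr": the turn, a rotation vector about the tool's x, y, z in degrees, a list of three. In form: [{"offset": [x, y, z], "dr": [ax, ay, az]}, ...]. A call has 1 to 20 rows; each row is the pose to reach, as a shift and turn from the pose commanded when the call began, along the tool's axes at that moment; what a row does not reach only later rows make up. A row lasts 1/12 s, in which the tool goes at most 41.7 mm and 7.16 degrees, less where a joint would pass 70% of its speed; a pose out of reach is approached as far as the arm can. A call with a gripper value outside its range is refused whole. "gripper" is the gripper command: -1 is fully open, 1 is shut, values between are in proportion, set as the call begins (left out, the last holds). The fingers move at their own pace and stop on an object; the grip force is fixed at half the most. Time passes only in rows, so rows that repeat a pose let the fingers close. It gives the time, the measured TCP pose, the force, the opening and the grip force at its end, in the units of the state.
- bot.read_state(): the state, without advancing time (a new reading comes with each control period).
- viewer.capture(name): name is "scene" or "top" or "wrist"; returns a dict with "color" (480x640x3 uint8, red, green, blue), "camera_matrix" (3x3 intrinsics, pixels), "R" (3x3) and "t" (3): a world point X has camera coordinates R X + t. Camera axes: x right, y down, z forward; pixel columns grow to the right and rows downward; lengths in m; the calibration is good to about 2 mm. A picture is of the moment at which its call begins. There is no depth.
- ticket.hand_in(): hands the job in; it is judged then, once.
The state is a dict: "time_s": time; "joint_positions": joint angles; "qvel": joint speeds; "tau": joint torques, N m; "position": TCP position; "tcp_rot": TCP orientation; "force": force on the tool from outside, world axes, zero at the start; "moment": the same for the moment, N m; "opening": opening from 0.0 (shut) to 1.0 (fully open); "grasp_force": force on a finger pad.
Only numpy, scipy, OpenCV 4.12 (cv2) and the standard library are available. Lean on these libraries where they do the work, as an engineer would, in place of code of your own. Each camera call takes 0.05 s, during which the arm holds its last target. There are 200 camera calls.

### The job

Take the lid off the rinse pot and set it down on the counter beside it. Then rinse the gauges in the rack, cleanest first (green, then yellow, then red; one may be missing) and strictly one at a time: slide the gauge well out past the far edge of the rack so that you can grip it, dip its bare end well down into the pot, and lay it flat on the floor of the drip tray before you touch the next. Finally put the lid back on the pot so that it sits fully down, and leave everything else where it is.

Things in the scene. Friction and masses are not known exactly. Their poses are not given: they have to be found in the camera images.
- rack: Beech gauge rack fixed to the counter, 150 (x) x 148 (y) x 40 mm high, origin at the centre of its underside. In its top, along x, run three straight channels at y = -46, 0 and +46 mm, each 36 mm wide with its floor 40 mm above the counter, between wooden rails 10 mm wide and 4 mm high. All channels are open at both ends.
- rack_edge (a point): Point on the rack's far edge (its +x side, away from the robot), at channel floor height (40 mm up), in the middle of the rack's width; axes as the rack. The counter is clear for 60 mm beyond this edge.
- green: Green gauge (may be absent): stiff flat strip 140 (x) x 32 (y) x 4 mm, 70 g, green for 55 mm at its +x end, else bare aluminium. Origin: centre of its underside. Starts sunk in a channel (2 mm side play, flush with the rails, +x end 0 to 10 mm inside the far edge), so its sides cannot be gripped there. A fingertip pressed on it with 5 to 15 N drags it along.
- green_tip (a point): Middle of the bare end (-x end) of this gauge
- green_head (a point): Middle of the green end (+x end) of this gauge
- yellow: Yellow gauge (may be absent): stiff flat strip 140 (x) x 32 (y) x 4 mm, 70 g, yellow for 55 mm at its +x end, else bare aluminium. Origin: centre of its underside. Starts sunk in a channel (2 mm side play, flush with the rails, +x end 0 to 10 mm inside the far edge), so its sides cannot be gripped there. A fingertip pressed on it with 5 to 15 N drags it along.
- yellow_tip (a point): Middle of the bare end (-x end) of this gauge
- yellow_head (a point): Middle of the yellow end (+x end) of this gauge
- red: Red gauge (may be absent): stiff flat strip 140 (x) x 32 (y) x 4 mm, 70 g, red for 55 mm at its +x end, else bare aluminium. Origin: centre of its underside. Starts sunk in a channel (2 mm side play, flush with the rails, +x end 0 to 10 mm inside the far edge), so its sides cannot be gripped there. A fingertip pressed on it with 5 to 15 N drags it along.
- red_tip (a point): Middle of the bare end (-x end) of this gauge
- red_head (a point): Middle of the red end (+x end) of this gauge
- pot: Small round open steel rinse pot, loose, 0.6 kg, 90 mm outside, 82 mm inside diameter, 45 mm high, inner floor 6 mm up; origin at the centre of its underside. Shut by the lid at the start.
- lid: Lid of the pot: blue disc 96 mm across, 6 mm thick, with a black upright knob 20 mm across and 32 mm high on top (total 44 mm) and a round steel plug 74 mm across and 6 mm deep beneath, which drops into the pot's mouth with 4 mm play all round. 120 g. Origin at the centre of the plug's underside; seated, it is 39 mm above the pot's origin.
- tray: White drip tray, loose, 0.8 kg, 180 (x) x 240 (y) mm, walls 5 mm thick and 20 mm high; origin at the centre of its underside
- tray_in (a point): Centre of the tray's inner floor, 5 mm above its underside, axes as the tray
- cone: Steel balance cone, 84 mm wide at the base, 64 high. Bystander, origin at the underside.
- mallet: Red rubber-headed mallet lying down: head 56 mm across and 85 long at the origin, 220 mm wooden handle along -x, up to 56 high. Bystander, origin at the underside.
- nut: Brass hexagonal valve stem nut, 21 mm across, 10 high. Bystander, origin at the underside.
- jar: Amber glass jar with black cap, 60 mm across, 85 high. Bystander, origin at the underside.
- cap: Chrome valve cap standing on its open end, 18 mm across, 26 high. Bystander, origin at the underside.
Not all that is in view belongs to the job. What is shaped like the green but brown or purple is not meant.

How it is judged:
By the outcome, as a careful person would: the job done as asked, in the order asked, and still so for the second after the job is handed in, with the robot touching nothing.
Of green, yellow, red only 2 to 3 are there at a start; the rules pass over those that are not, and their reading is None.
At some moment in a run one of tray, pot may be knocked a few centimetres aside while the robot is not near it.
It also fails if it takes over 210 s, if anything falls off the work surface, if the arm or the gripper's body presses on something with over 40 N, if the wrist force passes 120 N, or if a joint passes its speed limit or range.

## Working session

There is one attempt and no reset: what is moved stays moved. The work goes in short steps, Python scripts to look and compute and a tool call to move; the robot and the scene stay as the last step left them, time stands still between calls to the robot, and variables do not carry over. Pictures are saved under pics/ and viewed, at most 14 in all, crops included, and the job is handed in when it is done.

Besides the shell and the picture viewer there is one more tool, called after "Request:" as name(argument=value, ...) on one line, values as JSON. servo_tool: Moves the arm, as the interface text tells. Its arguments: {"type":"object","properties":{"targets":{"type":"array"},"gripper":{"type":"number"}},"required":["targets"]}

```bash
mkdir -p pics; ls
python3 - <<'E'
from rig import bot, viewer
import cv2
s=bot.read_state(); print(s, bot.grip_point_offset)
for n in("scene","top"):
    c=viewer.capture(n); cv2.imwrite(f"pics/{n}0.png",c["color"][:,:,::-1]); print(n,c["camera_matrix"],c["R"],c["t"])
E
```

```text
pics
{'time_s': 0.0, 'joint_positions': array([-8.42520092e+01,  3.02774449e+01,  8.21550204e+01,  4.89295641e-04,
        6.76862787e+01, -1.02280811e+01]), 'qvel': array([-0.02584976, -0.04501823, -0.02630234,  0.01293075,  0.04242979,
        0.00618283]), 'tau': array([-8.53185520e-04, -4.40046108e+01, -1.76593530e+01,  6.31885557e-02,
        5.84216556e-02, -1.70309236e-04]), 'position': array([ 0.17197334, -0.60014328,  0.22159549]), 'tcp_rot': array([[ 9.61377657e-01,  2.75232557e-01, -1.99704124e-04],
       [ 2.75232373e-01, -9.61375517e-01,  2.06284400e-03],
       [ 3.75771173e-04, -2.03813717e-03, -9.99997852e-01]]), 'force': array([ 0.04987302, -0.5834654 ,  0.26394024]), 'moment': array([-0.02321566,  0.07865246, -0.01167662]), 'grasp_force': 0.0, 'opening': 1.0000943813975869} 0.0187
scene [[549.61941278   0.         320.13116924]
 [  0.         549.61941278 236.83380974]
 [  0.           0.           1.        ]] [[ 0.05232521  0.9985868  -0.00929946]
 [ 0.81099396 -0.04792556 -0.58308828]
 [-0.58270994  0.02296841 -0.81235557]] [-0.01117105 -0.37126272  1.47746362]
top [[576.70721248   0.         322.06117176]
 [  0.         576.70721248 234.67624393]
 [  0.           0.           1.        ]] [[ 0.00406111 -0.99991498 -0.01239139]
 [-0.99947106 -0.00365885 -0.03231434]
 [ 0.03226625  0.01251607 -0.99940094]] [-9.21389619e-04  4.90964313e-01  1.38963733e+00]
```

View pics/top0.png

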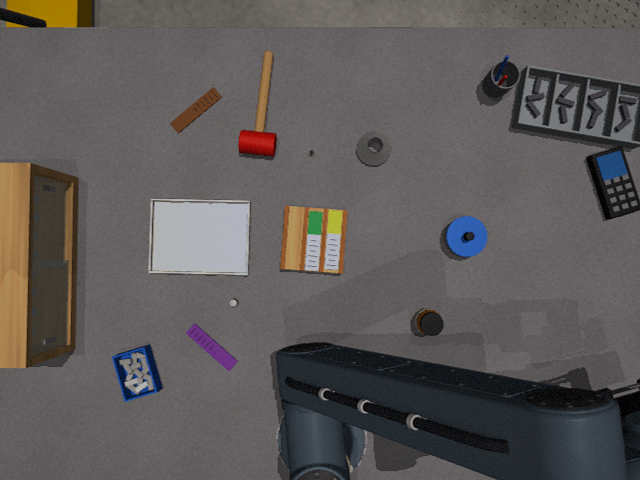

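View pics/scene0.png

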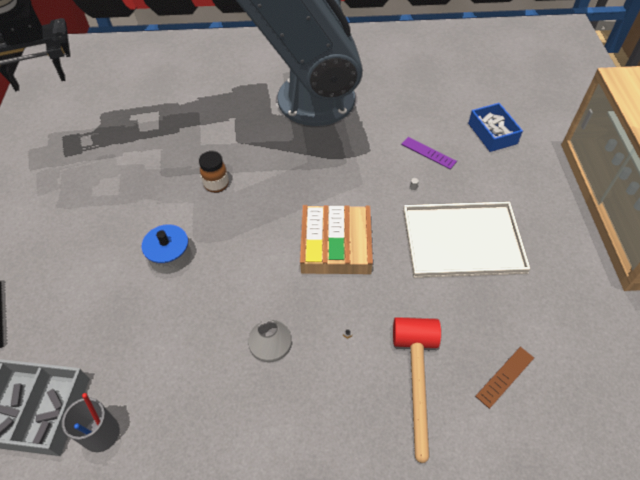

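The top view shows the lid and pot at (467,237), with the knob at (468,237). The rack is at (314,240), with the green gauge head at (315,222), the yellow at (334,222) and the left channel empty, so red is absent. The tray is at (200,237). The cone (373,149), nut (311,153), jar (428,322), cap (234,302) and mallet (257,144) are bystanders.
Lookalikes: the brown strip at (196,110) and the purple strip at (212,346) could pass for gauges but are excluded. The dark cap of the jar at (428,322) could pass for the knob; the blue disc with the knob is the lid.

```bash
cat > h.py <<'E'
import numpy as np, cv2
from rig import bot, viewer
def ray(c,uv,z):
    d=c["R"].T@np.linalg.solve(c["camera_matrix"],[uv[0],uv[1],1.]); o=-c["R"].T@c["t"]
    return o+d*(z-o[2])/d[2]
def proj(c,X):
    p=c["camera_matrix"]@(c["R"]@np.array(X)+c["t"]); return p[:2]/p[2]
HSV={"blue":((105,150,80),(125,255,255)),"green":((50,120,60),(75,255,255)),"yellow":((25,150,120),(33,255,255)),"white":((0,0,190),(179,40,255)),"wood":((8,70,80),(22,200,255)),"black":((0,0,0),(179,255,45))}
def blob(c,col,roi=None,all=False):
    m=cv2.inRange(cv2.cvtColor(c["color"],cv2.COLOR_RGB2HSV),*map(np.array,HSV[col]))
    if roi: k=np.zeros_like(m);x0,y0,x1,y1=roi;k[y0:y1,x0:x1]=1;m*=k
    cs=[q for q in cv2.findContours(m,cv2.RETR_EXTERNAL,cv2.CHAIN_APPROX_NONE)[0]]
    return max(cs,key=cv2.contourArea)
def rect(c,cnt,z):
    P=np.array([ray(c,p[0],z)[:2] for p in cnt],np.float32)*1000
    (a,b),(w,h),t=cv2.minAreaRect(P); return np.round([a,b,w,h,t],1)
def S():
    s=bot.read_state(); print("t",round(s["time_s"],2),"pos",np.round(s["position"]*1000,1),"x",np.round(s["tcp_rot"][:,0],3),"y",np.round(s["tcp_rot"][:,1],3),"z",np.round(s["tcp_rot"][:,2],3),"F",np.round(s["force"],1),"open",round(s["opening"],3),"gf",round(s["grasp_force"],1),"j",np.round(s["joint_positions"],0)); return s
def tooldelta(target,R=None):
    s=bot.read_state(); return s["tcp_rot"].T@(np.array(target)-s["position"])
E
python3 - <<'E'
from h import *
for n in("top","scene"):
    c=viewer.capture(n); print(n)
    R={"top":{"tray":(130,180,270,290),"rack":(270,195,360,285),"lid":(430,200,500,270)},"scene":{"tray":(390,190,540,285),"rack":(295,200,380,280),"lid":(130,215,200,275)}}[n]
    for nm,col,z,roi in(("lid","blue",.051,R["lid"]),("green","green",.044,R["rack"]),("yellow","yellow",.044,R["rack"]),("tray","white",.02,R["tray"]),("rack","wood",.044,R["rack"])):
        try:
            b=blob(c,col,roi); print(nm,rect(c,b,z), cv2.boundingRect(b))
        except Exception as e: print(nm,e)
    b=blob(c,"black",R["lid"]); print("knob",rect(c,b,.083))
E
```

```text
top
lid [ 487.7 -336.6   93.4   93.8   89.8] (446, 216, 41, 41)
green [518.5  18.3  29.5  53.8  86.2] (308, 211, 14, 24)
yellow [521.5 -28.4  33.   53.9  85.8] (327, 210, 16, 24)
tray [510.9 207.9  45.8 102.2  88.7] (226, 205, 21, 43)
rack [479.3  20.9 150.2 151.5  85.9] (280, 205, 68, 69)
knob [ 4.856e+02 -3.336e+02  1.600e+01  2.280e+01  2.000e-01]
scene
lid [ 490.5 -337.9   94.9   92.1   31.6] (142, 225, 46, 38)
green [518.7  17.3  28.9  50.4  86.5] (329, 238, 15, 21)
yellow [522.2 -29.2  30.8  52.5  86.7] (306, 240, 16, 22)
tray [485.7 296.7 241.  181.8  89.1] (404, 201, 126, 73)
rack [492.3  19.2 150.1 175.6  86.6] (300, 205, 73, 69)
knob [ 500.2 -333.7   34.4   14.5   23.4]
```

Request:
servo_tool(targets=[{"offset":[0.1,-0.04,0.0],"dr":[0,0,0]},{"offset":[0.376,-0.166,0.07],"dr":[0,0,0]},{"offset":[0.376,-0.166,0.07],"dr":[0,0,0]},{"offset":[0.376,-0.166,0.07],"dr":[0,0,0]},{"offset":[0.376,-0.166,0.07],"dr":[0,0,0]},{"offset":[0.376,-0.166,0.07],"dr":[0,0,0]},{"offset":[0.376,-0.166,0.07],"dr":[0,0,0]},{"offset":[0.376,-0.166,0.07],"dr":[0,0,0]},{"offset":[0.376,-0.166,0.07],"dr":[0,0,0]},{"offset":[0.376,-0.166,0.07],"dr":[0,0,0]},{"offset":[0.376,-0.166,0.07],"dr":[0,0,0]},{"offset":[0.376,-0.166,0.07],"dr":[0,0,0]},{"offset":[0.376,-0.166,0.07],"dr":[0,0,0]},{"offset":[0.376,-0.166,0.07],"dr":[0,0,0]},{"offset":[0.376,-0.166,0.07],"dr":[0,0,0]}])

```text
time_s: 1.45
position: [0.4869, -0.3392, 0.1529]
tcp_rot: [[0.962, 0.273, 0.0], [0.273, -0.962, -0.001], [0.0, 0.001, -1.0]]
force: [-0.9, -0.3, 0.3]
opening: 0.999
grasp_force: 0.0
```

Run:
```python
from h import *
S(); c=viewer.capture("wrist"); cv2.imwrite("pics/w1.png",c["color"][:,:,::-1])
b=blob(c,"blue"); print(rect(c,b,.051)); b=blob(c,"black"); print(rect(c,b,.083),cv2.boundingRect(b)); print(proj(c,[.488,-.337,.083]))
```

```text
t 1.45 pos [ 486.9 -339.2  152.9] x [0.962 0.273 0.   ] y [ 0.273 -0.962  0.001] z [ 0.    -0.001 -1.   ] F [-0.9 -0.3  0.3] open 0.999 gf 0.0 j [-46.  33.  91.  -0.  57.  29.]
[ 487.1 -339.    89.3   93.9    1.6]
[ 373.  -361.6  164.8  515.1   15.8] (0, 295, 640, 185)
[318.90389282 248.21318689]
```

View pics/w1.png

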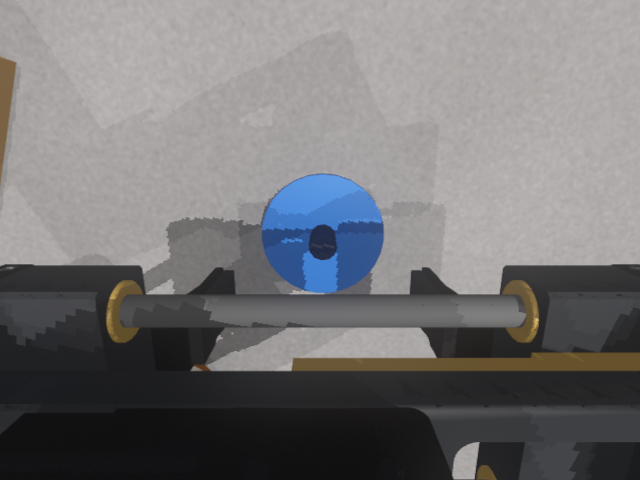

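The wrist view shows the lid disc centred at (323,233) and the knob at (322,242), centred between the fingers. It agrees with the disc estimate to within about 2 mm, so I go down and grip.

Request:
servo_tool(targets=[{"offset":[0,0,0.03],"dr":[0,0,0]},{"offset":[0,0,0.06],"dr":[0,0,0]},{"offset":[0,0,0.08],"dr":[0,0,0]},{"offset":[0,0,0.092],"dr":[0,0,0]},{"offset":[0,0,0.092],"dr":[0,0,0]},{"offset":[0,0,0.092],"dr":[0,0,0]}])

```text
time_s: 2.0
position: [0.4875, -0.3385, 0.0605]
tcp_rot: [[0.962, 0.274, -0.0], [0.274, -0.962, 0.0], [-0.0, -0.0, -1.0]]
force: [1.2, 0.2, 0.3]
opening: 1.0
grasp_force: 0.0
```

Request:
servo_tool(gripper=1, targets=[{"offset":[0,0,0],"dr":[0,0,0]},{"offset":[0,0,0],"dr":[0,0,0]},{"offset":[0,0,0],"dr":[0,0,0]},{"offset":[0,0,0],"dr":[0,0,0]},{"offset":[0,0,0],"dr":[0,0,0]},{"offset":[0,0,0],"dr":[0,0,0]},{"offset":[0,0,0],"dr":[0,0,0]},{"offset":[0,0,0],"dr":[0,0,0]},{"offset":[0,0,0],"dr":[0,0,0]},{"offset":[0,0,0],"dr":[0,0,0]},{"offset":[0,0,0],"dr":[0,0,0]},{"offset":[0,0,0],"dr":[0,0,0]}])

```text
time_s: 3.0
position: [0.4879, -0.3378, 0.0605]
tcp_rot: [[0.961, 0.275, 0.0], [0.275, -0.961, -0.0], [0.0, 0.0, -1.0]]
force: [0.1, 0.4, -0.3]
opening: 0.223
grasp_force: 30.0
```

Request:
servo_tool(targets=[{"offset":[0,0,-0.015],"dr":[0,0,0]},{"offset":[0,0,-0.04],"dr":[0,0,0]},{"offset":[0,0,-0.06],"dr":[0,0,0]},{"offset":[0,0,-0.06],"dr":[0,0,0]},{"offset":[-0.01,0.035,-0.06],"dr":[0,0,0]},{"offset":[-0.02,0.07,-0.06],"dr":[0,0,0]},{"offset":[-0.03,0.1,-0.06],"dr":[0,0,0]},{"offset":[-0.035,0.122,-0.06],"dr":[0,0,0]},{"offset":[-0.035,0.122,-0.03],"dr":[0,0,0]},{"offset":[-0.035,0.122,0.0],"dr":[0,0,0]},{"offset":[-0.035,0.122,0.02],"dr":[0,0,0]},{"offset":[-0.035,0.122,0.031],"dr":[0,0,0]},{"offset":[-0.035,0.122,0.036],"dr":[0,0,0]},{"offset":[-0.035,0.122,0.038],"dr":[0,0,0]},{"offset":[-0.035,0.122,0.038],"dr":[0,0,0]},{"offset":[-0.035,0.122,0.038],"dr":[0,0,0]}])

```text
time_s: 4.33
position: [0.4885, -0.4654, 0.0234]
tcp_rot: [[0.961, 0.275, 0.001], [0.275, -0.961, -0.002], [0.001, 0.002, -1.0]]
force: [-0.4, -0.0, -0.3]
opening: 0.223
grasp_force: 30.0
```

Request:
servo_tool(targets=[{"offset":[0,0,0.001],"dr":[0,0,0]},{"offset":[0,0,0.002],"dr":[0,0,0]},{"offset":[0,0,0.002],"dr":[0,0,0]},{"offset":[0,0,0.002],"dr":[0,0,0]}])

```text
time_s: 4.67
position: [0.4884, -0.4654, 0.0215]
tcp_rot: [[0.961, 0.275, 0.001], [0.275, -0.961, -0.002], [0.001, 0.002, -1.0]]
force: [0.8, -0.6, 2.6]
opening: 0.22
grasp_force: 30.0
```

Request:
servo_tool(gripper=-1, targets=[{"offset":[0,0,0],"dr":[0,0,0]},{"offset":[0,0,0],"dr":[0,0,0]},{"offset":[0,0,0],"dr":[0,0,0]},{"offset":[0,0,0],"dr":[0,0,0]},{"offset":[0,0,0],"dr":[0,0,0]},{"offset":[0,0,0],"dr":[0,0,0]},{"offset":[0,0,-0.01],"dr":[0,0,0]},{"offset":[0,0,-0.04],"dr":[0,0,0]},{"offset":[0,0,-0.08],"dr":[0,0,0]},{"offset":[0,0,-0.12],"dr":[0,0,0]},{"offset":[0,0,-0.13],"dr":[0,0,0]},{"offset":[0,0,-0.13],"dr":[0,0,0]}])

```text
time_s: 5.67
position: [0.4898, -0.4673, 0.1563]
tcp_rot: [[0.961, 0.275, 0.006], [0.275, -0.961, -0.009], [0.004, 0.01, -1.0]]
force: [-0.3, -0.7, 0.1]
opening: 0.981
grasp_force: 0.0
```

Run:
```python
from h import *
s=S(); c=viewer.capture("wrist"); print("lid",rect(c,blob(c,"blue"),.012))
# press point on green and yaw
yaw=np.radians(-3.8); ex=np.array([np.cos(yaw),np.sin(yaw),0]); ey=np.array([-ex[1],ex[0],0])
head=np.array([.5185,.018,.044])+ex*.027
print("head",head,"press@-95",head-ex*.095)
for p in (np.array([*(head-ex*.095)[:2],.10]),): print(tooldelta(p))
print("pot",rect(viewer.capture("scene"),blob(viewer.capture("scene"),"black",(130,215,200,280)),.045))
```

```text
t 5.67 pos [ 489.8 -467.3  156.3] x [0.961 0.275 0.004] y [ 0.275 -0.961  0.01 ] z [ 0.006 -0.009 -1.   ] F [-0.3 -0.7  0.1] open 0.981 gf 0.0 j [-53.  38.  78.   0.  63.  21.]
lid [ 486.6 -465.2   87.7   93.7    1.3]
head [0.54544064 0.0162106  0.044     ] press@-95 [0.4506495  0.02250663 0.044     ]
[ 0.09787896 -0.47994618  0.05117143]Traceback (most recent call last):
  File "<stdin>", line 8, in <module>
  File "h.py", line 13, in blob
    return max(cs,key=cv2.contourArea)
ValueError: max() iterable argument is empty
```

Request:
servo_tool(gripper=1, targets=[{"offset":[0.098,-0.48,0.04],"dr":[0,0,-70]},{"offset":[0.098,-0.48,0.04],"dr":[0,0,-70]},{"offset":[0.098,-0.48,0.04],"dr":[0,0,-70]},{"offset":[0.098,-0.48,0.04],"dr":[0,0,-70]},{"offset":[0.098,-0.48,0.04],"dr":[0,0,-70]},{"offset":[0.098,-0.48,0.04],"dr":[0,0,-70]},{"offset":[0.098,-0.48,0.04],"dr":[0,0,-70]},{"offset":[0.098,-0.48,0.04],"dr":[0,0,-70]},{"offset":[0.098,-0.48,0.04],"dr":[0,0,-70]},{"offset":[0.098,-0.48,0.04],"dr":[0,0,-70]},{"offset":[0.098,-0.48,0.04],"dr":[0,0,-70]},{"offset":[0.098,-0.48,0.04],"dr":[0,0,-70]},{"offset":[0.098,-0.48,0.04],"dr":[0,0,-70]},{"offset":[0.098,-0.48,0.04],"dr":[0,0,-70]},{"offset":[0.098,-0.48,0.04],"dr":[0,0,-70]},{"offset":[0.098,-0.48,0.04],"dr":[0,0,-70]},{"offset":[0.098,-0.48,0.04],"dr":[0,0,-70]}])

```text
time_s: 7.23
position: [0.4502, 0.0224, 0.1102]
tcp_rot: [[0.073, 0.997, -0.0], [0.997, -0.073, -0.0], [-0.0, -0.0, -1.0]]
force: [-0.2, 0.3, 0.8]
opening: 0.006
grasp_force: 0.0
```

Run:
```python
from h import *
s=S(); c=viewer.capture("wrist"); cv2.imwrite("pics/w2.png",c["color"][:,:,::-1])
for k in("green","yellow"): print(k,rect(c,blob(c,k),.044))
print(tooldelta([.4505,.0225,.06])); print(proj(c,[.4505,.0225,.044]))
```

```text
t 7.23 pos [450.2  22.4 110.2] x [ 0.073  0.997 -0.   ] y [ 0.997 -0.073 -0.   ] z [-0. -0. -1.] F [-0.2  0.3  0.8] open 0.006 gf 0.0 j [-11.  28. 113.  -0.  39.  -7.]
green [528.7   6.7  10.2  34.   84.4]Traceback (most recent call last):
  File "<stdin>", line 3, in <module>
  File "h.py", line 13, in blob
    return max(cs,key=cv2.contourArea)
ValueError: max() iterable argument is empty
```

View pics/w2.png

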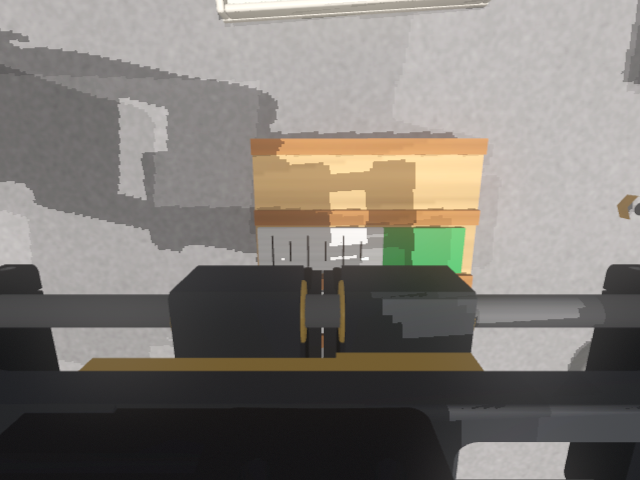

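The wrist view shows the empty channel at rows 155-210, the rail at 210-226, and the green gauge below that, with its colour at columns 383-465. I'll check the lateral position of the gauge from the rail edges.

Run:
```python
from h import *
c=viewer.capture("wrist")
for uv in((320,217),(320,226),(465,245),(383,245),(480,217),(254,217),(480,265)): print(uv,np.round(ray(c,uv,.044)*1000,1))
```

```text
(320, 217) [451.6  45.6  44. ]
(320, 226) [451.1  39.5  44. ]
(465, 245) [548.3  19.2  44. ]
(383, 245) [492.8  23.3  44. ]
(480, 217) [557.7  37.9  44. ]
(254, 217) [407.8  48.8  44. ]
(480, 265) [559.    4.1  44. ]
```

Request:
servo_tool(targets=[{"offset":[0,0,0.03],"dr":[0,0,0]},{"offset":[0,0,0.055],"dr":[0,0,0]},{"offset":[0,0,0.062],"dr":[0,0,0]},{"offset":[0,0,0.064],"dr":[0,0,0]},{"offset":[0,0,0.065],"dr":[0,0,0]},{"offset":[0,0,0.066],"dr":[0,0,0]},{"offset":[0,0,0.066],"dr":[0,0,0]}])

```text
time_s: 7.92
position: [0.4506, 0.0235, 0.0453]
tcp_rot: [[0.07, 0.998, 0.002], [0.998, -0.07, -0.0], [-0.0, 0.002, -1.0]]
force: [0.5, 1.2, 0.3]
opening: 0.006
grasp_force: 0.0
```

Request:
servo_tool(targets=[{"offset":[0,0,0.0005],"dr":[0,0,0]},{"offset":[0,0,0.001],"dr":[0,0,0]},{"offset":[0,0,0.0015],"dr":[0,0,0]},{"offset":[0,0,0.002],"dr":[0,0,0]},{"offset":[0,0,0.002],"dr":[0,0,0]},{"offset":[0,0,0.002],"dr":[0,0,0]}])

```text
time_s: 8.42
position: [0.4505, 0.0237, 0.0444]
tcp_rot: [[0.07, 0.998, 0.003], [0.998, -0.07, -0.001], [-0.0, 0.003, -1.0]]
force: [-0.9, 0.2, 14.8]
opening: 0.007
grasp_force: 7.4
```

Request:
servo_tool(targets=[{"offset":[0,0,-0.0005],"dr":[0,0,0]},{"offset":[0,0.002,-0.0005],"dr":[0,0,0]},{"offset":[0,0.005,-0.0005],"dr":[0,0,0]},{"offset":[0,0.008,-0.0005],"dr":[0,0,0]},{"offset":[0,0.011,-0.0005],"dr":[0,0,0]},{"offset":[0,0.014,-0.0005],"dr":[0,0,0]},{"offset":[0,0.017,-0.0005],"dr":[0,0,0]},{"offset":[0,0.02,-0.0005],"dr":[0,0,0]},{"offset":[0,0.02,-0.0005],"dr":[0,0,0]}])

```text
time_s: 9.17
position: [0.4623, 0.0239, 0.0443]
tcp_rot: [[0.069, 0.997, -0.015], [0.998, -0.069, 0.003], [0.002, -0.015, -1.0]]
force: [-11.9, 0.5, 21.8]
opening: 0.006
grasp_force: 11.0
```

Run:
```python
from h import *
S()
for n in("top","scene"):
    c=viewer.capture(n); b=blob(c,"green",(290,190,370,290)); print(rect(c,b,.044),cv2.boundingRect(b))
```

```text
t 9.17 pos [462.3  23.9  44.3] x [0.069 0.998 0.002] y [ 0.997 -0.069 -0.015] z [-0.015  0.003 -1.   ] F [-11.9   0.5  21.8] open 0.006 gf 11.0 j [-11.  37. 113.  -0.  32.  -7.]
[5.209e+02 1.620e+01 2.400e+00 2.130e+01 2.000e-01] (311, 221, 10, 2)
[532.4  17.6  27.1  52.2  86.4] (330, 243, 14, 22)
```

Request:
servo_tool(targets=[{"offset":[0,0.0,-0.001],"dr":[0,0,0]},{"offset":[0,0.004,-0.001],"dr":[0,0,0]},{"offset":[0,0.008,-0.001],"dr":[0,0,0]},{"offset":[0,0.012,-0.001],"dr":[0,0,0]},{"offset":[0,0.016,-0.001],"dr":[0,0,0]},{"offset":[0,0.02,-0.001],"dr":[0,0,0]},{"offset":[0,0.02,-0.001],"dr":[0,0,0]}])

```text
time_s: 9.85
position: [0.4884, 0.0213, 0.0444]
tcp_rot: [[0.07, 0.998, -0.004], [0.998, -0.07, 0.001], [0.0, -0.004, -1.0]]
force: [-6.4, 0.7, 9.9]
opening: 0.002
grasp_force: 5.0
```

Run:
```python
from h import *
S()
for n in("scene",):
    c=viewer.capture(n); b=blob(c,"green",(290,190,370,320)); print(rect(c,b,.044),cv2.boundingRect(b))
```

```text
t 9.85 pos [488.4  21.3  44.4] x [0.07  0.998 0.   ] y [ 0.998 -0.07  -0.004] z [-0.004  0.001 -1.   ] F [-6.4  0.7  9.9] open 0.002 gf 5.0 j [-11.  38. 109.  -0.  33.  -7.]
[547.1  15.5  28.3  41.8  85.6] (329, 251, 15, 18)
```

Run:
```python
from h import *
c=viewer.capture("scene"); cv2.imwrite("pics/s2.png",cv2.resize(c["color"][180:320,260:440,::-1],None,fx=4,fy=4))
```

```text
(no output)
```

View pics/s2.png

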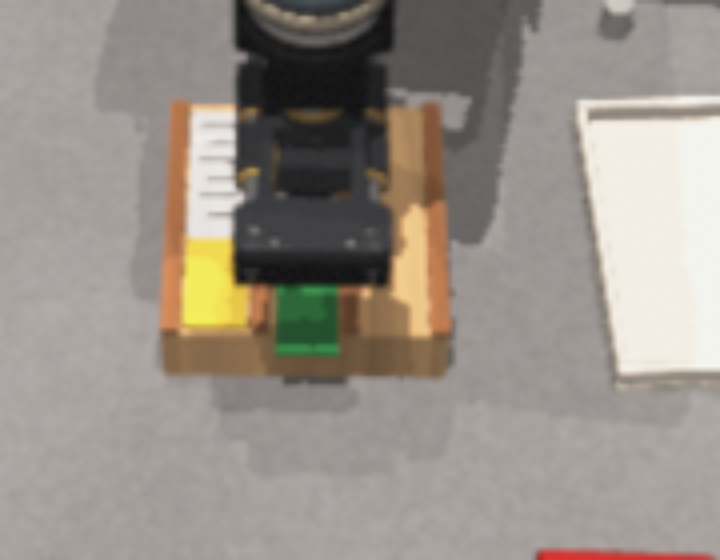

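The crop shows the green end sticking out over the far edge, at row about 345 against a rack edge near 330 (full frame about (337,266)). So it has moved, but with some slip.

Run:
```python
from h import *
c=viewer.capture("scene")
print(ray(c,(337,180+346/4),.044),ray(c,(318,180+328/4),.044))
S()
```

```text
[0.56446899 0.01623248 0.044     ] [ 0.55137425 -0.02164371  0.044     ]
t 10.0 pos [488.4  21.3  44.4] x [0.07  0.998 0.   ] y [ 0.998 -0.07  -0.004] z [-0.004  0.001 -1.   ] F [-5.6 -0.4  9.6] open 0.009 gf 4.7 j [-11.  38. 109.  -0.  33.  -7.]
```

Request:
servo_tool(targets=[{"offset":[0,0.0,0.0004],"dr":[0,0,0]},{"offset":[0,0.002,0.0004],"dr":[0,0,0]},{"offset":[0,0.004,0.0004],"dr":[0,0,0]},{"offset":[0,0.006,0.0004],"dr":[0,0,0]},{"offset":[0,0.008,0.0003],"dr":[0,0,0]},{"offset":[0,0.01,0.0003],"dr":[0,0,0]},{"offset":[0,0.012,0.0002],"dr":[0,0,0]},{"offset":[0,0.014,0.0002],"dr":[0,0,0]},{"offset":[0,0.016,0.0002],"dr":[0,0,0]},{"offset":[0,0.018,0.0002],"dr":[0,0,0]},{"offset":[0,0.02,0.0002],"dr":[0,0,0]}])

```text
time_s: 10.92
position: [0.5058, 0.0203, 0.0444]
tcp_rot: [[0.07, 0.998, -0.009], [0.998, -0.07, 0.001], [0.001, -0.009, -1.0]]
force: [-7.1, 0.7, 14.2]
opening: 0.004
grasp_force: 7.2
```

```bash
cat >> h.py <<'E'
def head(n,col,roi,z=.044):
    c=viewer.capture(n); P=np.array([ray(c,p[0],z) for p in blob(c,col,roi)]); q=P[P[:,0]>P[:,0].max()-.004]
    print("head",col,np.round([P[:,0].max()*1000,q[:,1].mean()*1000],1))
E
python3 - <<'E'
from h import *
S(); head("scene","green",(290,190,370,320))
E
```

```text
t 10.92 pos [505.8  20.3  44.4] x [0.07  0.998 0.001] y [ 0.998 -0.07  -0.009] z [-0.009  0.001 -1.   ] F [-7.1  0.7 14.2] open 0.004 gf 7.2 j [-10.  38. 107.  -0.  36.  -6.]
head green [585.3  12.8]
```

Request:
servo_tool(targets=[{"offset":[0,0.002,-0.0002],"dr":[0,0,0]},{"offset":[0,0.004,-0.0002],"dr":[0,0,0]},{"offset":[0,0.006,-0.0002],"dr":[0,0,0]},{"offset":[0,0.008,-0.0002],"dr":[0,0,0]},{"offset":[0,0.01,-0.0002],"dr":[0,0,0]},{"offset":[0,0.012,-0.0002],"dr":[0,0,0]},{"offset":[0,0.014,-0.0002],"dr":[0,0,0]},{"offset":[0,0.016,-0.0002],"dr":[0,0,0]},{"offset":[0,0.018,-0.0002],"dr":[0,0,0]},{"offset":[0,0.02,-0.0002],"dr":[0,0,0]},{"offset":[0,0.022,-0.0002],"dr":[0,0,0]}])

```text
time_s: 11.88
position: [0.5294, 0.0184, 0.0444]
tcp_rot: [[0.07, 0.998, -0.006], [0.998, -0.07, 0.001], [0.0, -0.006, -1.0]]
force: [-6.8, 0.8, 10.9]
opening: 0.006
grasp_force: 5.0
```

Run:
```python
from h import *
S(); head("scene","green",(290,190,370,320))
```

```text
t 11.88 pos [529.4  18.4  44.4] x [0.07  0.998 0.   ] y [ 0.998 -0.07  -0.006] z [-0.006  0.001 -1.   ] F [-6.8  0.8 10.9] open 0.006 gf 5.0 j [-10.  39. 103.  -0.  38.  -6.]
head green [608.4  11.3]
```

Request:
servo_tool(gripper=-1, targets=[{"offset":[0,-0.003,-0.002],"dr":[0,0,0]},{"offset":[0,-0.003,-0.03],"dr":[0,0,0]},{"offset":[0,0.01,-0.06],"dr":[0,0,10]},{"offset":[-0.001,0.051,-0.06],"dr":[0,0,90]},{"offset":[-0.001,0.051,-0.06],"dr":[0,0,90]},{"offset":[-0.001,0.051,-0.06],"dr":[0,0,90]},{"offset":[-0.001,0.051,-0.06],"dr":[0,0,90]},{"offset":[-0.001,0.051,-0.06],"dr":[0,0,90]},{"offset":[-0.001,0.051,-0.06],"dr":[0,0,90]},{"offset":[-0.001,0.051,-0.06],"dr":[0,0,90]},{"offset":[-0.001,0.051,-0.06],"dr":[0,0,90]},{"offset":[-0.001,0.051,-0.06],"dr":[0,0,90]},{"offset":[-0.001,0.051,-0.06],"dr":[0,0,90]},{"offset":[-0.001,0.051,-0.06],"dr":[0,0,90]},{"offset":[-0.001,0.051,-0.06],"dr":[0,0,90]},{"offset":[-0.001,0.051,-0.06],"dr":[0,0,90]},{"offset":[-0.001,0.051,-0.06],"dr":[0,0,90]},{"offset":[-0.001,0.051,-0.06],"dr":[0,0,90]}])

```text
time_s: 13.43
position: [0.5828, 0.0133, 0.1039]
tcp_rot: [[0.998, -0.069, 0.0], [-0.069, -0.998, -0.0], [0.0, 0.0, -1.0]]
force: [0.6, -0.3, -0.6]
opening: 0.997
grasp_force: 0.0
```

Run:
```python
from h import *
S(); c=viewer.capture("wrist"); cv2.imwrite("pics/w3.png",c["color"][:,:,::-1]); print(rect(c,blob(c,"green"),.044))
P=np.array([ray(c,p[0],.044) for p in blob(c,"green")]);print(P.min(0),P.max(0))
c=viewer.capture("scene");print(rect(c,blob(c,"green",(290,190,370,320)),.044));
```

```text
t 13.43 pos [582.8  13.3 103.9] x [ 0.998 -0.069  0.   ] y [-0.069 -0.998  0.   ] z [ 0. -0. -1.] F [ 0.6 -0.3 -0.6] open 0.997 gf 0.0 j [-10.  36.  94.   0.  50.  84.]
[583.4  13.7  31.4  54.   86.1]
[ 0.55544974 -0.00323293  0.044     ] [0.61139749 0.03093143 0.044     ]
[584.2  13.8  30.   51.8  86.5]
```

View pics/w3.png

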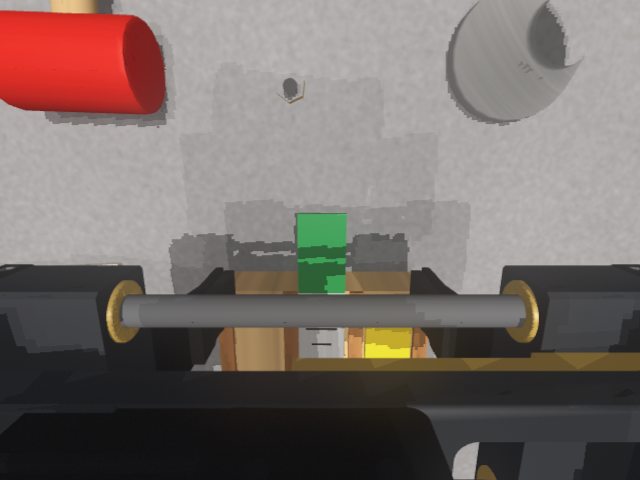

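The wrist view shows the green gauge sticking out, with its end at row 213 and the rack edge at about row 272. It is centred between the fingers at columns 297-346. The head end is at x≈610 mm, so I grip at 590.

Request:
servo_tool(targets=[{"offset":[0.008,0,0.02],"dr":[0,0,0]},{"offset":[0.008,0,0.045],"dr":[0,0,0]},{"offset":[0.008,0,0.06],"dr":[0,0,0]},{"offset":[0.008,0,0.067],"dr":[0,0,0]},{"offset":[0.008,0,0.067],"dr":[0,0,0]},{"offset":[0.008,0,0.067],"dr":[0,0,0]}])

```text
time_s: 14.03
position: [0.5906, 0.0128, 0.0371]
tcp_rot: [[0.998, -0.07, -0.0], [-0.07, -0.998, 0.0], [-0.0, -0.0, -1.0]]
force: [0.3, 0.3, 0.4]
opening: 0.999
grasp_force: 0.0
```

Request:
servo_tool(gripper=1, targets=[{"offset":[0,0,0],"dr":[0,0,0]},{"offset":[0,0,0],"dr":[0,0,0]},{"offset":[0,0,0],"dr":[0,0,0]},{"offset":[0,0,0],"dr":[0,0,0]},{"offset":[0,0,0],"dr":[0,0,0]},{"offset":[0,0,0],"dr":[0,0,0]},{"offset":[0,0,0],"dr":[0,0,0]},{"offset":[0,0,0],"dr":[0,0,0]},{"offset":[0,0,0],"dr":[0,0,0]},{"offset":[0,0,0],"dr":[0,0,0]},{"offset":[0,0,0],"dr":[0,0,0]},{"offset":[0,0,0],"dr":[0,0,0]}])

```text
time_s: 15.03
position: [0.5904, 0.0129, 0.037]
tcp_rot: [[0.998, -0.07, -0.0], [-0.07, -0.998, -0.0], [-0.0, 0.0, -1.0]]
force: [0.9, 0.1, -0.7]
opening: 0.364
grasp_force: 30.0
```

Request:
servo_tool(targets=[{"offset":[0,0,-0.01],"dr":[0,0,0]},{"offset":[0,0,-0.03],"dr":[0,0,0]},{"offset":[0,0,-0.06],"dr":[0,0,0]},{"offset":[0,0,-0.1],"dr":[0,0,0]},{"offset":[0,0,-0.14],"dr":[0,0,0]},{"offset":[0,0,-0.16],"dr":[0,0,0]},{"offset":[0,0,-0.16],"dr":[0,0,0]}])

```text
time_s: 15.62
position: [0.5942, 0.0124, 0.2037]
tcp_rot: [[0.997, -0.07, 0.013], [-0.07, -0.998, -0.002], [0.013, 0.001, -1.0]]
force: [-0.6, -0.6, -0.6]
opening: 0.358
grasp_force: 30.0
```

Run:
```python
from h import *
S(); c=viewer.capture("scene"); cv2.imwrite("pics/s3.png",cv2.resize(c["color"][60:330,100:460,::-1],None,fx=2,fy=2))
```

```text
t 15.62 pos [594.2  12.4 203.7] x [ 0.997 -0.07   0.013] y [-0.07  -0.998  0.001] z [ 0.013 -0.002 -1.   ] F [-0.6 -0.6 -0.6] open 0.358 gf 30.0 j [-10.  29.  88.   0.  62.  84.]
```

View pics/s3.png

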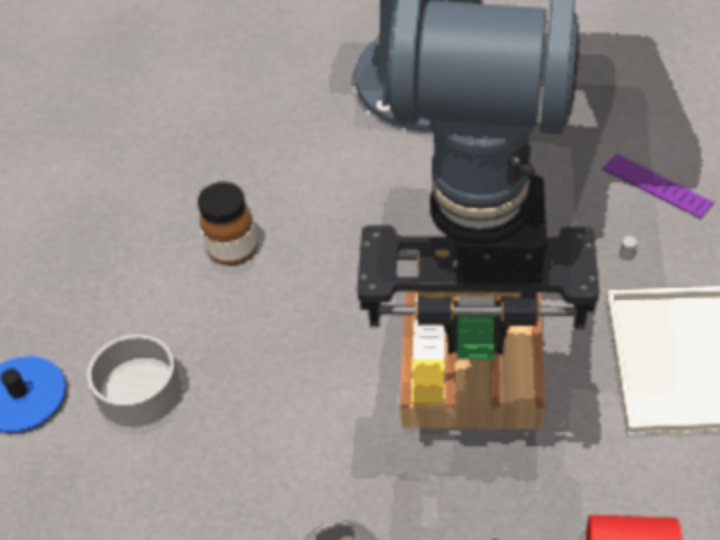

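The crop shows the green gauge gripped flat under the fingers. The open pot's rim is at crop (132,373), or full frame about (166,246), and the lid is clear of it at the left. I'll measure the pot and plan the dip.

```bash
cat >> h.py <<'E'
from scipy.spatial.transform import Rotation as Ro
def pot():
    c=viewer.capture("top"); g=cv2.cvtColor(c["color"],cv2.COLOR_RGB2GRAY)[170:310,395:560]
    G=cv2.resize(g,None,fx=4,fy=4,interpolation=cv2.INTER_CUBIC)
    h=cv2.HoughCircles(G,cv2.HOUGH_GRADIENT,1.5,30,param1=80,param2=25,minRadius=62,maxRadius=84)
    for q in h[0][:3]:
        uv=q[:2]/4+[395,170]; print("pot",np.round(uv,1),q[2]/4,np.round(ray(c,uv,.045)*1000,1))
def dipR(psi,th):
    return Ro.from_euler("z",psi,degrees=True)*Ro.from_euler("x",180,degrees=True)*Ro.from_euler("y",th,degrees=True)
def plan(R,tip=None,tcp=None,L=.120,e=.005):
    s=bot.read_state(); Rm=R.as_matrix()
    if tip is not None: tcp=np.array(tip)+e*Rm[:,2]+L*Rm[:,0]
    d=s["tcp_rot"].T@(np.array(tcp)-s["position"]); dr=(Ro.from_matrix(s["tcp_rot"]).inv()*R).as_rotvec(degrees=True)
    print("tcp",np.round(tcp,4),"offset",np.round(d,4),"dr",np.round(dr,2))
E
python3 - <<'E'
from h import *
pot(); c=viewer.capture("scene"); print(ray(c,(166,246.5),.045))
plan(dipR(-45,0),tcp=[.50,-.34,.25]); plan(dipR(-45,60),tip=[.475,-.325,.12])
E
```

```text
pot [462.7 236.9] 16.6625 [ 485.7 -330.2   45. ]
pot [513.7 237.7] 19.775 [ 484.3 -449.7   45. ]
pot [457.1 242.2] 17.075 [ 473.3 -317.    45. ]
[ 0.49512078 -0.3357987   0.045     ]
tcp [ 0.5  -0.34  0.25] offset [-0.0646  0.3584 -0.0531] dr [2.000e-02 7.000e-02 4.098e+01]
tcp [ 0.5205 -0.3705  0.2214] offset [-0.042   0.3874 -0.0246] dr [-21.41  57.39  37.11]
```

Request:
servo_tool(targets=[{"offset":[-0.02,0.05,-0.05],"dr":[0,0,5]},{"offset":[-0.065,0.36,-0.053],"dr":[0,0,41]},{"offset":[-0.065,0.36,-0.053],"dr":[0,0,41]},{"offset":[-0.065,0.36,-0.053],"dr":[0,0,41]},{"offset":[-0.065,0.36,-0.053],"dr":[0,0,41]},{"offset":[-0.065,0.36,-0.053],"dr":[0,0,41]},{"offset":[-0.065,0.36,-0.053],"dr":[0,0,41]},{"offset":[-0.065,0.36,-0.053],"dr":[0,0,41]},{"offset":[-0.065,0.36,-0.053],"dr":[0,0,41]},{"offset":[-0.065,0.36,-0.053],"dr":[0,0,41]},{"offset":[-0.065,0.36,-0.053],"dr":[0,0,41]},{"offset":[-0.065,0.36,-0.053],"dr":[0,0,41]},{"offset":[-0.065,0.36,-0.053],"dr":[0,0,41]},{"offset":[-0.065,0.36,-0.053],"dr":[0,0,41]}])

```text
time_s: 16.93
position: [0.5004, -0.3396, 0.2492]
tcp_rot: [[0.708, -0.706, -0.002], [-0.706, -0.708, 0.002], [-0.003, -0.0, -1.0]]
force: [-0.6, -0.2, -0.0]
opening: 0.354
grasp_force: 30.0
```

Request:
servo_tool(targets=[{"offset":[0,0,0],"dr":[0,7,0]},{"offset":[0,0,0],"dr":[0,14,0]},{"offset":[0,0,0],"dr":[0,21,0]},{"offset":[0,0,0],"dr":[0,28,0]},{"offset":[0,0,0],"dr":[0,35,0]},{"offset":[0,0,0],"dr":[0,42,0]},{"offset":[0,0,0],"dr":[0,49,0]},{"offset":[0,0,0],"dr":[0,56,0]},{"offset":[0,0,0],"dr":[0,60,0]},{"offset":[0,0,0],"dr":[0,60,0]},{"offset":[0,0,0],"dr":[0,60,0]},{"offset":[0,0,0],"dr":[0,60,0]}])

```text
time_s: 17.93
position: [0.5167, -0.354, 0.3586]
tcp_rot: [[0.407, -0.704, 0.583], [-0.405, -0.711, -0.575], [0.819, -0.002, -0.574]]
force: [0.2, -0.7, -0.3]
opening: 0.357
grasp_force: 30.0
```

Run:
```python
from h import *
S(); 
for th in(60,75):plan(dipR(-45,th),tip=[.475,-.325,.07])
c=viewer.capture("scene"); cv2.imwrite("pics/s4.png",cv2.resize(c["color"][60:330,60:420,::-1],None,fx=2,fy=2))
```

```text
t 17.93 pos [ 516.7 -354.   358.6] x [ 0.407 -0.405  0.819] y [-0.704 -0.711 -0.002] z [ 0.583 -0.575 -0.574] F [ 0.2 -0.7 -0.3] open 0.357 gf 30.0 j [-45.  11. 114. -19.   0. 109.]
tcp [ 0.5205 -0.3705  0.1714] offset [-0.1451  0.0095  0.1191] dr [-0.3   5.02  0.06]
tcp [ 0.5004 -0.3504  0.1846] offset [-0.1506  0.0093  0.0883] dr [-3.000e-01  2.002e+01  2.000e-02]
```

View pics/s4.png

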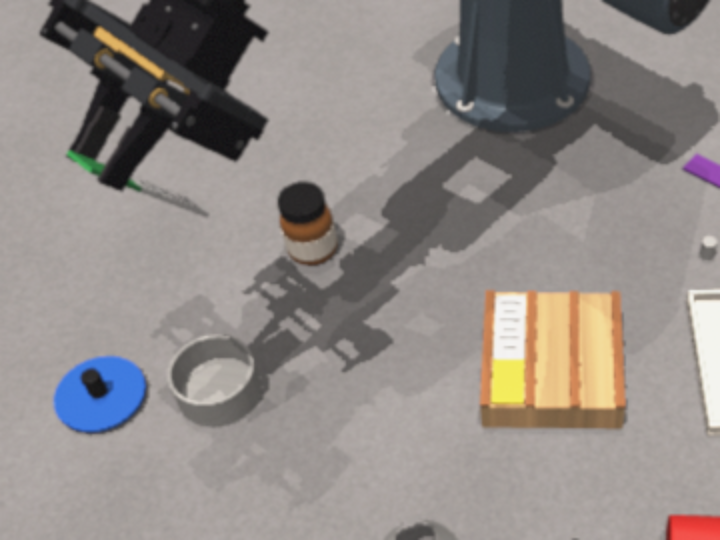

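The crop shows the gauge held at about 55° of tilt. J5 is at its 0° limit, so pitching in the arm plane can't go further. I'll level the tool, turn it a quarter turn, and tip it sideways using j4 instead.

Request:
servo_tool(targets=[{"offset":[0,0,0],"dr":[0,-7,0]},{"offset":[0,0,0],"dr":[0,-14,0]},{"offset":[0,0,0],"dr":[0,-21,0]},{"offset":[0,0,0],"dr":[0,-28,0]},{"offset":[0,0,0],"dr":[0,-35,0]},{"offset":[0,0,0],"dr":[0,-42,0]},{"offset":[0,0,0],"dr":[0,-49,0]},{"offset":[0,0,0],"dr":[0,-55,0]},{"offset":[0,0,0],"dr":[0,-55,0]},{"offset":[0,0,0],"dr":[0,-55,0]},{"offset":[0,0,0],"dr":[0,-55,0]}])

```text
time_s: 18.9
position: [0.5168, -0.3548, 0.3558]
tcp_rot: [[0.71, -0.704, -0.0], [-0.704, -0.71, 0.004], [-0.003, -0.003, -1.0]]
force: [-0.2, 1.3, 0.2]
opening: 0.354
grasp_force: 30.0
```

Run:
```python
from h import *
S(); plan(dipR(45,0),tcp=[.50,-.34,.28])
```

```text
t 18.9 pos [ 516.8 -354.8  355.8] x [ 0.71  -0.704 -0.003] y [-0.704 -0.71  -0.003] z [-0.     0.004 -1.   ] F [-0.2  1.3  0.2] open 0.354 gf 30.0 j [-45.  24.  71.   0.  85.  90.]
tcp [ 0.5  -0.34  0.28] offset [-0.0221  0.0015  0.0759] dr [-2.700e-01  2.000e-02 -8.974e+01]
```

Request:
servo_tool(targets=[{"offset":[-0.01,0,0.03],"dr":[0,0,-7]},{"offset":[-0.02,0,0.05],"dr":[0,0,-14]},{"offset":[-0.02,0,0.05],"dr":[0,0,-21]},{"offset":[-0.02,0,0.05],"dr":[0,0,-28]},{"offset":[-0.02,0,0.05],"dr":[0,0,-35]},{"offset":[-0.02,0,0.05],"dr":[0,0,-42]},{"offset":[-0.02,0,0.05],"dr":[0,0,-49]},{"offset":[-0.02,0,0.05],"dr":[0,0,-56]},{"offset":[-0.02,0,0.05],"dr":[0,0,-63]},{"offset":[-0.02,0,0.05],"dr":[0,0,-70]},{"offset":[-0.02,0,0.05],"dr":[0,0,-77]},{"offset":[-0.02,0,0.05],"dr":[0,0,-84]},{"offset":[-0.02,0,0.05],"dr":[0,0,-90]},{"offset":[-0.02,0,0.05],"dr":[0,0,-90]},{"offset":[-0.02,0,0.05],"dr":[0,0,-90]}])

```text
time_s: 20.15
position: [0.5014, -0.3399, 0.3076]
tcp_rot: [[0.707, 0.708, 0.0], [0.708, -0.707, 0.003], [0.002, -0.002, -1.0]]
force: [-0.0, -0.3, -1.1]
opening: 0.357
grasp_force: 30.0
```

Request:
servo_tool(targets=[{"offset":[0,0,0],"dr":[0,7,0]},{"offset":[0,0,0],"dr":[0,14,0]},{"offset":[0,0,0],"dr":[0,21,0]},{"offset":[0,0,0],"dr":[0,28,0]},{"offset":[0,0,0],"dr":[0,35,0]},{"offset":[0,0,0],"dr":[0,42,0]},{"offset":[0,0,0],"dr":[0,49,0]},{"offset":[0,0,0],"dr":[0,56,0]},{"offset":[0,0,0],"dr":[0,63,0]},{"offset":[0,0,0],"dr":[0,70,0]},{"offset":[0,0,0],"dr":[0,75,0]},{"offset":[0,0,0],"dr":[0,75,0]},{"offset":[0,0,0],"dr":[0,75,0]}])

```text
time_s: 21.23
position: [0.5017, -0.3415, 0.3063]
tcp_rot: [[0.187, 0.708, 0.681], [0.179, -0.706, 0.685], [0.966, -0.006, -0.258]]
force: [0.4, 0.5, -0.7]
opening: 0.358
grasp_force: 30.0
```

Run:
```python
from h import *
s=S(); print("tip",s["position"]-.005*s["tcp_rot"][:,2]-.12*s["tcp_rot"][:,0])
plan(dipR(45,75),tip=[.483,-.341,.10])
pot()
c=viewer.capture("scene"); cv2.imwrite("pics/s5.png",cv2.resize(c["color"][60:330,60:420,::-1],None,fx=2,fy=2))
```

```text
t 21.23 pos [ 501.7 -341.5  306.3] x [0.187 0.179 0.966] y [ 0.708 -0.706 -0.006] z [ 0.681  0.685 -0.258] F [ 0.4  0.5 -0.7] open 0.358 gf 30.0 j [-72.  41.  89.  61. 100. -45.]
tip [ 0.47591527 -0.36635953  0.19164162]
tcp [ 0.5084 -0.3156  0.2146] offset [-0.0827 -0.013   0.0459] dr [-0.15 -0.03 -0.31]
pot [465.3 235.8] 18.3125 [ 488.3 -336.4   45. ]
pot [458.6 239.9] 17.9 [ 478.6 -320.5   45. ]
pot [514.4 236.9] 18.725 [ 486.1 -451.4   45. ]
```

View pics/s5.png

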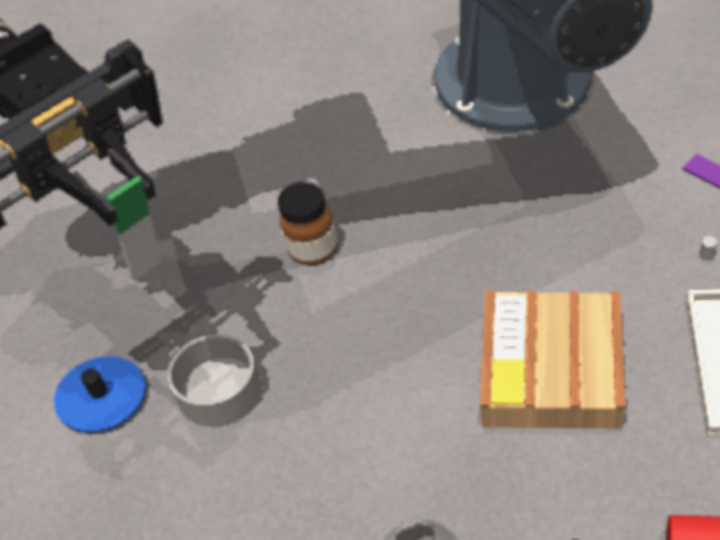

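The crop shows the gauge hanging bare end down at about 75°, near the open pot, whose rim is at crop (212,370) and hasn't moved. The next moves go over the mouth and then straight down.

Request:
servo_tool(targets=[{"offset":[-0.01,-0.013,0.02],"dr":[0,0,0]},{"offset":[-0.03,-0.013,0.04],"dr":[0,0,0]},{"offset":[-0.06,-0.013,0.046],"dr":[0,0,0]},{"offset":[-0.082,-0.012,0.047],"dr":[0,0,0]},{"offset":[-0.082,-0.012,0.047],"dr":[0,0,0]},{"offset":[-0.082,-0.012,0.047],"dr":[0,0,0]},{"offset":[-0.082,-0.012,0.047],"dr":[0,0,0]}])

```text
time_s: 21.92
position: [0.5111, -0.3159, 0.2181]
tcp_rot: [[0.181, 0.709, 0.681], [0.184, -0.705, 0.685], [0.966, 0.001, -0.258]]
force: [0.1, -0.9, -0.8]
opening: 0.356
grasp_force: 30.0
```

Run:
```python
from h import *
s=S(); print("tip",s["position"]-.005*s["tcp_rot"][:,2]-.12*s["tcp_rot"][:,0])
plan(dipR(45,75),tip=[.484,-.341,.015])
c=viewer.capture("scene"); cv2.imwrite("pics/s6.png",cv2.resize(c["color"][130:290,60:260,::-1],None,fx=3,fy=3))
```

```text
t 21.92 pos [ 511.1 -315.9  218.1] x [0.181 0.184 0.966] y [ 0.709 -0.705  0.001] z [ 0.681  0.685 -0.258] F [ 0.1 -0.9 -0.8] open 0.356 gf 30.0 j [-71.  48.  93.  61.  94. -55.]
tip [ 0.48600427 -0.34143216  0.1034581 ]
tcp [ 0.5094 -0.3156  0.1296] offset [-0.0858 -0.0016  0.0219] dr [-0.14 -0.05  0.12]
```

View pics/s6.png

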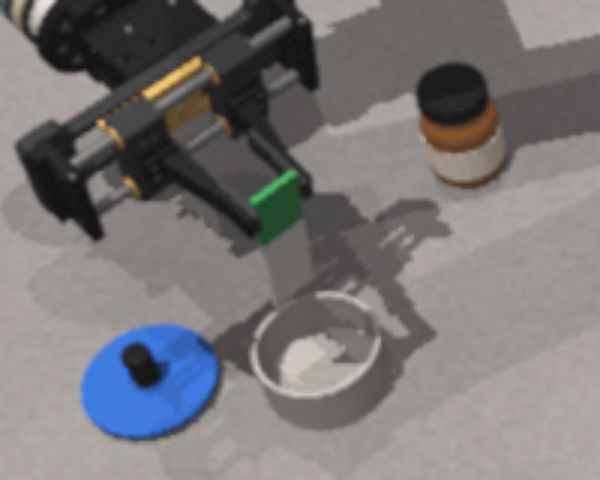

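The crop shows the bare end at about (290,297), right over the pot's near-left rim. That is where the projection puts a tip at z≈0.10 above the centre, so I go straight down.

Request:
servo_tool(targets=[{"offset":[-0.015,0,0.004],"dr":[0,0,0]},{"offset":[-0.035,-0.001,0.009],"dr":[0,0,0]},{"offset":[-0.055,-0.001,0.014],"dr":[0,0,0]},{"offset":[-0.07,-0.001,0.018],"dr":[0,0,0]},{"offset":[-0.08,-0.001,0.0205],"dr":[0,0,0]},{"offset":[-0.084,-0.001,0.0215],"dr":[0,0,0]},{"offset":[-0.084,-0.001,0.0215],"dr":[0,0,0]},{"offset":[-0.084,-0.001,0.0215],"dr":[0,0,0]},{"offset":[-0.084,-0.001,0.0215],"dr":[0,0,0]}])

```text
time_s: 22.72
position: [0.5093, -0.3158, 0.1305]
tcp_rot: [[0.182, 0.709, 0.682], [0.182, -0.705, 0.685], [0.966, -0.0, -0.257]]
force: [0.3, -0.1, -0.7]
opening: 0.359
grasp_force: 30.0
```

Run:
```python
from h import *
s=S(); print("tip",s["position"]-.005*s["tcp_rot"][:,2]-.12*s["tcp_rot"][:,0])
c=viewer.capture("scene"); cv2.imwrite("pics/s7.png",cv2.resize(c["color"][130:290,60:260,::-1],None,fx=3,fy=3))
```

```text
t 22.72 pos [ 509.3 -315.8  130.5] x [0.182 0.182 0.966] y [ 0.709 -0.705 -0.   ] z [ 0.682  0.685 -0.257] F [ 0.3 -0.1 -0.7] open 0.359 gf 30.0 j [-71.  56.  92.  60.  90. -62.]
tip [ 0.48410473 -0.34114023  0.01586859]
```

View pics/s7.png

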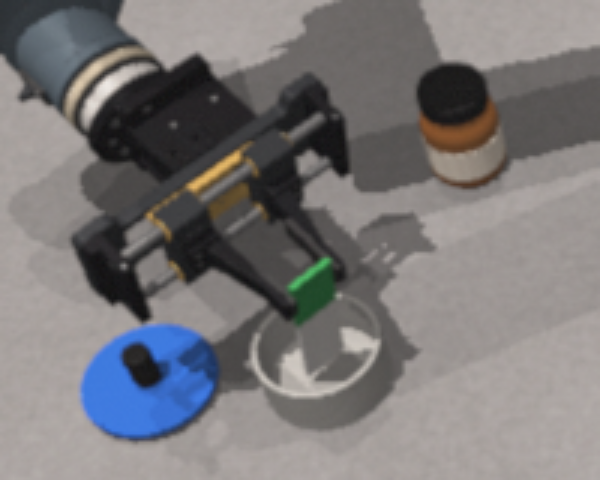

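The crop shows the bare end standing inside the pot at crop (310,375), clear of the walls, with the tip about 10 mm above the inner floor. I go 3 mm deeper, then lift out and level.

Request:
servo_tool(targets=[{"offset":[-0.003,0,0.001],"dr":[0,0,0]},{"offset":[-0.003,0,0.001],"dr":[0,0,0]},{"offset":[-0.003,0,0.001],"dr":[0,0,0]},{"offset":[-0.003,0,0.001],"dr":[0,0,0]},{"offset":[0.015,0,-0.004],"dr":[0,0,0]},{"offset":[0.04,0,-0.011],"dr":[0,0,0]},{"offset":[0.075,0,-0.02],"dr":[0,0,0]},{"offset":[0.11,0,-0.029],"dr":[0,0,0]},{"offset":[0.145,0,-0.039],"dr":[0,0,0]},{"offset":[0.165,0,-0.044],"dr":[0,0,0]},{"offset":[0.165,0,-0.044],"dr":[0,0,0]},{"offset":[0.165,0,-0.044],"dr":[0,0,0]}])

```text
time_s: 23.77
position: [0.5092, -0.3157, 0.301]
tcp_rot: [[0.182, 0.709, 0.681], [0.184, -0.705, 0.685], [0.966, 0.001, -0.259]]
force: [0.2, 0.2, -2.0]
opening: 0.356
grasp_force: 30.0
```

Request:
servo_tool(targets=[{"offset":[0,0,0],"dr":[0,-7,0]},{"offset":[0,0,0],"dr":[0,-14,0]},{"offset":[0,0,0],"dr":[0,-21,0]},{"offset":[0,0,0],"dr":[0,-28,0]},{"offset":[0,0,0],"dr":[0,-35,0]},{"offset":[0,0,0],"dr":[0,-42,0]},{"offset":[0,0,0],"dr":[0,-49,0]},{"offset":[0,0,0],"dr":[0,-56,0]},{"offset":[0,0,0],"dr":[0,-63,0]},{"offset":[0,0,0],"dr":[0,-70,0]},{"offset":[0,0,0],"dr":[0,-75,0]},{"offset":[0,0,0],"dr":[0,-75,0]},{"offset":[0,0,0],"dr":[0,-75,0]}])

```text
time_s: 24.85
position: [0.5093, -0.314, 0.2981]
tcp_rot: [[0.703, 0.711, -0.002], [0.711, -0.703, 0.007], [0.003, -0.006, -1.0]]
force: [0.8, 0.2, -1.3]
opening: 0.356
grasp_force: 30.0
```

Run:
```python
from h import *
S(); c=viewer.capture("scene"); b=blob(c,"white",(380,180,560,300)); print("tray",rect(c,b,.02))
plan(dipR(-1,0),tcp=[.536,.255,.15])
```

```text
t 24.85 pos [ 509.3 -314.   298.1] x [0.703 0.711 0.003] y [ 0.711 -0.703 -0.006] z [-0.002  0.007 -1.   ] F [ 0.8  0.2 -1.3] open 0.356 gf 30.0 j [-42.  24.  80.   0.  76.   2.]
tray [485.8 296.7 241.7 182.1  89.1]
tcp [0.536 0.255 0.15 ] offset [ 0.4232 -0.3814  0.1519] dr [-4.100e-01 -3.000e-02  4.619e+01]
```

Request:
servo_tool(targets=[{"offset":[0.03,-0.03,0.02],"dr":[0,0,4]},{"offset":[0.423,-0.381,0.1],"dr":[0,0,46]},{"offset":[0.423,-0.381,0.1],"dr":[0,0,46]},{"offset":[0.423,-0.381,0.1],"dr":[0,0,46]},{"offset":[0.423,-0.381,0.1],"dr":[0,0,46]},{"offset":[0.423,-0.381,0.1],"dr":[0,0,46]},{"offset":[0.423,-0.381,0.1],"dr":[0,0,46]},{"offset":[0.423,-0.381,0.1],"dr":[0,0,46]},{"offset":[0.423,-0.381,0.1],"dr":[0,0,46]},{"offset":[0.423,-0.381,0.1],"dr":[0,0,46]},{"offset":[0.423,-0.381,0.1],"dr":[0,0,46]},{"offset":[0.423,-0.381,0.1],"dr":[0,0,46]},{"offset":[0.423,-0.381,0.1],"dr":[0,0,46]},{"offset":[0.423,-0.381,0.1],"dr":[0,0,46]},{"offset":[0.423,-0.381,0.1],"dr":[0,0,46]},{"offset":[0.423,-0.381,0.1],"dr":[0,0,46]},{"offset":[0.423,-0.381,0.1],"dr":[0,0,46]},{"offset":[0.423,-0.381,0.15],"dr":[0,0,46]},{"offset":[0.423,-0.381,0.15],"dr":[0,0,46]}])

```text
time_s: 26.48
position: [0.5353, 0.2497, 0.1481]
tcp_rot: [[1.0, -0.018, -0.008], [-0.018, -1.0, 0.0], [-0.008, -0.0, -1.0]]
force: [-1.6, -0.9, -1.2]
opening: 0.356
grasp_force: 30.0
```

Run:
```python
from h import *
S(); plan(dipR(-1,0),tcp=[.536,.255,.010])
c=viewer.capture("scene"); print("tray",rect(c,blob(c,"white",(380,180,560,300)),.02))
c=viewer.capture("wrist"); print(rect(c,blob(c,"green"),.15))
```

```text
t 26.48 pos [535.3 249.7 148.1] x [ 1.    -0.018 -0.008] y [-0.018 -1.    -0.   ] z [-0.008  0.    -1.   ] F [-1.6 -0.9 -1.2] open 0.356 gf 30.0 j [ 14.  33.  91.   0.  56. 105.]
tcp [0.536 0.255 0.01 ] offset [ 0.0016 -0.0053  0.1381] dr [-0.01  0.43 -0.05]
tray [486.9 296.8 241.3 180.2  88.9]
[506.5 250.3  31.8  16.7  88.9]
```

Request:
servo_tool(targets=[{"offset":[0.001,-0.002,0.03],"dr":[0,0,0]},{"offset":[0.001,-0.002,0.065],"dr":[0,0,0]},{"offset":[0.001,-0.002,0.1],"dr":[0,0,0]},{"offset":[0.001,-0.002,0.12],"dr":[0,0,0]},{"offset":[0.001,-0.002,0.132],"dr":[0,0,0]},{"offset":[0.001,-0.002,0.137],"dr":[0,0,0]},{"offset":[0.001,-0.002,0.137],"dr":[0,0,0]},{"offset":[0.001,-0.002,0.137],"dr":[0,0,0]},{"offset":[0.001,-0.002,0.137],"dr":[0,0,0]}])

```text
time_s: 27.33
position: [0.5402, 0.2558, 0.0165]
tcp_rot: [[1.0, -0.015, 0.003], [-0.015, -1.0, 0.004], [0.003, -0.004, -1.0]]
force: [-0.7, -0.0, -0.9]
opening: 0.36
grasp_force: 30.0
```

Request:
servo_tool(targets=[{"offset":[-0.003,0,0.004],"dr":[0,0,0]},{"offset":[-0.003,0,0.007],"dr":[0,0,0]},{"offset":[-0.003,0,0.009],"dr":[0,0,0]},{"offset":[-0.003,0,0.0095],"dr":[0,0,0]},{"offset":[-0.003,0,0.0095],"dr":[0,0,0]}])

```text
time_s: 27.75
position: [0.5354, 0.2557, 0.0055]
tcp_rot: [[1.0, -0.015, -0.0], [-0.015, -1.0, 0.003], [-0.001, -0.003, -1.0]]
force: [-1.0, 0.5, 1.9]
opening: 0.36
grasp_force: 31.9
```

Request:
servo_tool(gripper=-0.2, targets=[{"offset":[0,0,0],"dr":[0,0,0]},{"offset":[0,0,0],"dr":[0,0,0]},{"offset":[0,0,0],"dr":[0,0,0]},{"offset":[0,0,0],"dr":[0,0,0]},{"offset":[0,0,0],"dr":[0,0,0]},{"offset":[0,0,0],"dr":[0,0,0]},{"offset":[0,0,0],"dr":[0,0,0]},{"offset":[0,0,-0.005],"dr":[0,0,0]},{"offset":[0,0,-0.02],"dr":[0,0,0]},{"offset":[0,0,-0.05],"dr":[0,0,0]},{"offset":[0,0,-0.09],"dr":[0,0,0]},{"offset":[0,0,-0.12],"dr":[0,0,0]},{"offset":[0,0,-0.14],"dr":[0,0,0]},{"offset":[0,0,-0.14],"dr":[0,0,0]}])

```text
time_s: 28.92
position: [0.538, 0.2553, 0.1497]
tcp_rot: [[1.0, -0.015, 0.007], [-0.015, -1.0, 0.004], [0.007, -0.004, -1.0]]
force: [0.2, -0.1, 0.2]
opening: 0.597
grasp_force: 0.0
```

Run:
```python
from h import *
S(); 
c=viewer.capture("wrist");
b=blob(c,"green"); print(rect(c,b,.009))
c=viewer.capture("scene"); cv2.imwrite("pics/s8.png",cv2.resize(c["color"][150:300,280:560,::-1],None,fx=2.5,fy=2.5))
b=blob(c,"green",(390,180,560,320)); print(rect(c,b,.009))
b=blob(c,"yellow",(290,190,370,290)); print("yellow",rect(c,b,.044))
yaw=np.radians(-3.9); 
plan(dipR(86.1,0),tcp=[.455,-.0245,.10])
```

```text
t 28.92 pos [538.  255.3 149.7] x [ 1.    -0.015  0.007] y [-0.015 -1.    -0.004] z [ 0.007  0.004 -1.   ] F [ 0.2 -0.1  0.2] open 0.597 gf 0.0 j [ 15.  33.  91.   0.  56. 105.]
[505.5 260.9   7.3   7.7  89.2]
[527.1 255.3  28.3  51.5  89.2]
yellow [522.2 -29.6  31.2  52.7  86.9]
tcp [ 0.455  -0.0245  0.1   ] offset [-0.076   0.2804  0.045 ] dr [-1.000e-01 -7.000e-02 -8.697e+01]
```

View pics/s8.png

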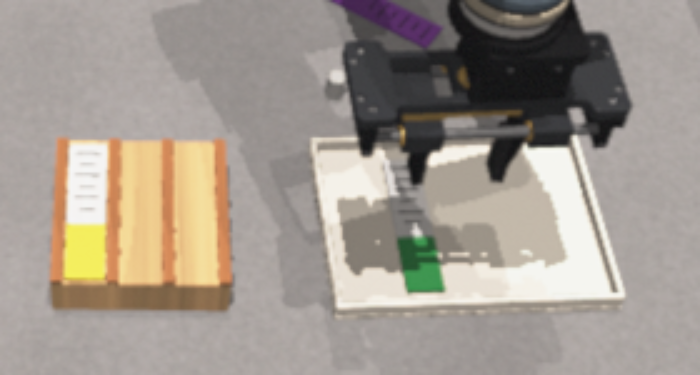

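The crop shows the green gauge flat in the tray at crop (410,220), and the yellow in the rack unmoved at crop (87,210). Next is the yellow gauge, done the same way.

Request:
servo_tool(gripper=1, targets=[{"offset":[-0.076,0.28,0.03],"dr":[0,0,-87]},{"offset":[-0.076,0.28,0.03],"dr":[0,0,-87]},{"offset":[-0.076,0.28,0.03],"dr":[0,0,-87]},{"offset":[-0.076,0.28,0.03],"dr":[0,0,-87]},{"offset":[-0.076,0.28,0.03],"dr":[0,0,-87]},{"offset":[-0.076,0.28,0.03],"dr":[0,0,-87]},{"offset":[-0.076,0.28,0.03],"dr":[0,0,-87]},{"offset":[-0.076,0.28,0.03],"dr":[0,0,-87]},{"offset":[-0.076,0.28,0.03],"dr":[0,0,-87]},{"offset":[-0.076,0.28,0.03],"dr":[0,0,-87]},{"offset":[-0.076,0.28,0.03],"dr":[0,0,-87]},{"offset":[-0.076,0.28,0.03],"dr":[0,0,-87]},{"offset":[-0.076,0.28,0.03],"dr":[0,0,-87]},{"offset":[-0.076,0.28,0.03],"dr":[0,0,-87]},{"offset":[-0.076,0.28,0.03],"dr":[0,0,-87]},{"offset":[-0.076,0.28,0.03],"dr":[0,0,-87]},{"offset":[-0.076,0.28,0.03],"dr":[0,0,-87]}])

```text
time_s: 30.43
position: [0.4549, -0.0234, 0.1139]
tcp_rot: [[0.069, 0.998, -0.002], [0.998, -0.069, 0.003], [0.003, -0.002, -1.0]]
force: [1.0, 0.2, -0.7]
opening: 0.009
grasp_force: 0.0
```

Run:
```python
from h import *
S(); plan(dipR(86.1,0),tcp=[.455,-.0238,.0455])
```

```text
t 30.43 pos [454.9 -23.4 113.9] x [0.069 0.998 0.003] y [ 0.998 -0.069 -0.002] z [-0.002  0.003 -1.   ] F [ 1.   0.2 -0.7] open 0.009 gf 0.0 j [-17.  28. 112.   0.  40. -13.]
tcp [ 0.455  -0.0238  0.0455] offset [-0.0006  0.0003  0.0684] dr [-0.1  -0.16 -0.05]
```

Request:
servo_tool(targets=[{"offset":[0,0,0.03],"dr":[0,0,0]},{"offset":[0,0,0.055],"dr":[0,0,0]},{"offset":[0,0,0.064],"dr":[0,0,0]},{"offset":[0,0,0.067],"dr":[0,0,0]},{"offset":[0,0,0.068],"dr":[0,0,0]},{"offset":[0,0,0.069],"dr":[0,0,0]},{"offset":[0,0,0.0695],"dr":[0,0,0]},{"offset":[0,0,0.0695],"dr":[0,0,0]}])

```text
time_s: 31.1
position: [0.456, -0.0235, 0.0458]
tcp_rot: [[0.067, 0.998, 0.002], [0.998, -0.067, 0.002], [0.002, 0.002, -1.0]]
force: [0.5, -0.4, -0.6]
opening: 0.003
grasp_force: 0.0
```

Request:
servo_tool(targets=[{"offset":[0,0,0.0008],"dr":[0,0,0]},{"offset":[0,0,0.0014],"dr":[0,0,0]},{"offset":[0,0,0.0018],"dr":[0,0,0]},{"offset":[0,0,0.0021],"dr":[0,0,0]},{"offset":[0,0,0.0021],"dr":[0,0,0]},{"offset":[0,0,0.0021],"dr":[0,0,0]}])

```text
time_s: 31.6
position: [0.4559, -0.0234, 0.0444]
tcp_rot: [[0.067, 0.998, 0.002], [0.998, -0.067, 0.002], [0.002, 0.002, -1.0]]
force: [-1.2, 0.9, 13.1]
opening: 0.007
grasp_force: 6.4
```

Request:
servo_tool(targets=[{"offset":[0,0.002,-0.0002],"dr":[0,0,0]},{"offset":[0,0.004,-0.0004],"dr":[0,0,0]},{"offset":[0,0.006,-0.0006],"dr":[0,0,0]},{"offset":[0,0.008,-0.0007],"dr":[0,0,0]},{"offset":[0,0.01,-0.0008],"dr":[0,0,0]},{"offset":[0,0.012,-0.0009],"dr":[0,0,0]},{"offset":[0,0.014,-0.001],"dr":[0,0,0]},{"offset":[0,0.016,-0.001],"dr":[0,0,0]},{"offset":[0,0.018,-0.001],"dr":[0,0,0]}])

```text
time_s: 32.35
position: [0.47, -0.0236, 0.0444]
tcp_rot: [[0.067, 0.998, -0.007], [0.998, -0.067, 0.004], [0.004, -0.007, -1.0]]
force: [-6.2, 0.3, 9.9]
opening: 0.004
grasp_force: 4.9
```

Run:
```python
from h import *
S(); head("scene","yellow",(290,190,370,320))
```

```text
t 32.35 pos [470.  -23.6  44.4] x [0.067 0.998 0.004] y [ 0.998 -0.067 -0.007] z [-0.007  0.004 -1.   ] F [-6.2  0.3  9.9] open 0.004 gf 4.9 j [-17.  37. 112.   0.  32. -13.]
head yellow [511.8 -22.8]
```

Request:
servo_tool(targets=[{"offset":[0,0.002,0.0002],"dr":[0,0,0]},{"offset":[0,0.004,0.0002],"dr":[0,0,0]},{"offset":[0,0.006,0.0002],"dr":[0,0,0]},{"offset":[0,0.008,0.0002],"dr":[0,0,0]},{"offset":[0,0.01,0.0001],"dr":[0,0,0]},{"offset":[0,0.012,0.0001],"dr":[0,0,0]},{"offset":[0,0.014,0.0001],"dr":[0,0,0]},{"offset":[0,0.016,0.0001],"dr":[0,0,0]},{"offset":[0,0.018,0.0001],"dr":[0,0,0]},{"offset":[0,0.02,0.0001],"dr":[0,0,0]}])

```text
time_s: 33.23
position: [0.4898, -0.0249, 0.0444]
tcp_rot: [[0.067, 0.998, -0.007], [0.998, -0.067, 0.004], [0.004, -0.007, -1.0]]
force: [-5.3, -0.0, 9.9]
opening: 0.008
grasp_force: 4.8
```

```bash
sed -i 's/(25,150,120)/(23,130,60)/' h.py
python3 - <<'E'
from h import *
S(); head("scene","yellow",(290,190,370,320))
E
```

```text
t 33.23 pos [489.8 -24.9  44.4] x [0.067 0.998 0.004] y [ 0.998 -0.067 -0.007] z [-0.007  0.004 -1.   ] F [-5.3 -0.   9.9] open 0.008 gf 4.8 j [-16.  38. 109.   0.  34. -12.]
head yellow [577.9 -32. ]
```

Request:
servo_tool(targets=[{"offset":[0,0.002,0.0003],"dr":[0,0,0]},{"offset":[0,0.004,0.0003],"dr":[0,0,0]},{"offset":[0,0.006,0.0003],"dr":[0,0,0]},{"offset":[0,0.008,0.0003],"dr":[0,0,0]},{"offset":[0,0.01,0.0003],"dr":[0,0,0]},{"offset":[0,0.012,0.0003],"dr":[0,0,0]},{"offset":[0,0.014,0.0003],"dr":[0,0,0]},{"offset":[0,0.016,0.0003],"dr":[0,0,0]},{"offset":[0,0.018,0.0003],"dr":[0,0,0]},{"offset":[0,0.02,0.0003],"dr":[0,0,0]},{"offset":[0,0.022,0.0003],"dr":[0,0,0]}])

```text
time_s: 34.2
position: [0.5106, -0.0262, 0.0444]
tcp_rot: [[0.067, 0.998, -0.009], [0.998, -0.067, 0.005], [0.004, -0.009, -1.0]]
force: [-7.6, 0.8, 12.9]
opening: 0.005
grasp_force: 6.7
```

Run:
```python
from h import *
S(); head("scene","yellow",(290,190,370,320))
```

```text
t 34.2 pos [510.6 -26.2  44.4] x [0.067 0.998 0.004] y [ 0.998 -0.067 -0.009] z [-0.009  0.005 -1.   ] F [-7.6  0.8 12.9] open 0.005 gf 6.7 j [-16.  38. 106.   0.  36. -12.]
head yellow [598.9 -33.1]
```

Request:
servo_tool(targets=[{"offset":[0,0.002,0],"dr":[0,0,0]},{"offset":[0,0.004,0],"dr":[0,0,0]},{"offset":[0,0.006,0],"dr":[0,0,0]},{"offset":[0,0.008,0],"dr":[0,0,0]},{"offset":[0,0.008,0],"dr":[0,0,0]}])

```text
time_s: 34.67
position: [0.5198, -0.027, 0.0444]
tcp_rot: [[0.067, 0.998, -0.007], [0.998, -0.067, 0.004], [0.004, -0.007, -1.0]]
force: [-6.0, 1.0, 12.5]
opening: 0.003
grasp_force: 6.0
```

Request:
servo_tool(gripper=-1, targets=[{"offset":[0,-0.003,-0.002],"dr":[0,0,0]},{"offset":[0,-0.003,-0.03],"dr":[0,0,0]},{"offset":[0,0.01,-0.06],"dr":[0,0,10]},{"offset":[-0.001,0.06,-0.06],"dr":[0,0,90]},{"offset":[-0.001,0.06,-0.06],"dr":[0,0,90]},{"offset":[-0.001,0.06,-0.06],"dr":[0,0,90]},{"offset":[-0.001,0.06,-0.06],"dr":[0,0,90]},{"offset":[-0.001,0.06,-0.06],"dr":[0,0,90]},{"offset":[-0.001,0.06,-0.06],"dr":[0,0,90]},{"offset":[-0.001,0.06,-0.06],"dr":[0,0,90]},{"offset":[-0.001,0.06,-0.06],"dr":[0,0,90]},{"offset":[-0.001,0.06,-0.06],"dr":[0,0,90]},{"offset":[-0.001,0.06,-0.06],"dr":[0,0,90]},{"offset":[-0.001,0.06,-0.06],"dr":[0,0,90]},{"offset":[-0.001,0.06,-0.06],"dr":[0,0,90]},{"offset":[-0.001,0.06,-0.06],"dr":[0,0,90]},{"offset":[-0.001,0.06,-0.06],"dr":[0,0,90]},{"offset":[-0.001,0.06,-0.06],"dr":[0,0,90]}])

```text
time_s: 36.17
position: [0.583, -0.0331, 0.1035]
tcp_rot: [[0.998, -0.066, 0.0], [-0.066, -0.998, 0.003], [-0.0, -0.003, -1.0]]
force: [0.1, 0.6, -0.5]
opening: 1.0
grasp_force: 0.0
```

Run:
```python
from h import *
S(); c=viewer.capture("wrist"); b=blob(c,"yellow",(200,150,450,294)); print(rect(c,b,.044),cv2.boundingRect(b))
P=np.array([ray(c,p[0],.044) for p in b]);print(P.min(0),P.max(0))
c=viewer.capture("scene");print(rect(c,blob(c,"yellow",(290,190,370,320)),.044));
```

```text
t 36.17 pos [583.  -33.1 103.5] x [ 0.998 -0.066 -0.   ] y [-0.066 -0.998 -0.003] z [ 0.     0.003 -1.   ] F [ 0.1  0.6 -0.5] open 1.0 gf 0.0 j [-14.  36.  94.   0.  50.  79.]
[583.  -32.5  32.2  54.   86.3] (297, 215, 50, 79)
[ 0.55502708 -0.05002417  0.044     ] [ 0.61097868 -0.01540603  0.044     ]
[592.3 -33.7  27.9  30.3  87. ]
```

Request:
servo_tool(targets=[{"offset":[0.007,0,0.02],"dr":[0,0,0]},{"offset":[0.007,0,0.045],"dr":[0,0,0]},{"offset":[0.007,0,0.06],"dr":[0,0,0]},{"offset":[0.007,0,0.066],"dr":[0,0,0]},{"offset":[0.007,0,0.066],"dr":[0,0,0]},{"offset":[0.007,0,0.066],"dr":[0,0,0]}])

```text
time_s: 36.77
position: [0.5902, -0.0334, 0.0375]
tcp_rot: [[0.998, -0.067, 0.0], [-0.067, -0.998, 0.003], [-0.0, -0.003, -1.0]]
force: [-0.6, -0.5, -0.5]
opening: 0.998
grasp_force: 0.0
```

Request:
servo_tool(gripper=1, targets=[{"offset":[0,0,0],"dr":[0,0,0]},{"offset":[0,0,0],"dr":[0,0,0]},{"offset":[0,0,0],"dr":[0,0,0]},{"offset":[0,0,0],"dr":[0,0,0]},{"offset":[0,0,0],"dr":[0,0,0]},{"offset":[0,0,0],"dr":[0,0,0]},{"offset":[0,0,0],"dr":[0,0,0]},{"offset":[0,0,0],"dr":[0,0,0]},{"offset":[0,0,0],"dr":[0,0,0]},{"offset":[0,0,0],"dr":[0,0,0]},{"offset":[0,0,0],"dr":[0,0,0]},{"offset":[0,0,0],"dr":[0,0,0]}])

```text
time_s: 37.77
position: [0.59, -0.0334, 0.0374]
tcp_rot: [[0.998, -0.067, -0.0], [-0.067, -0.998, 0.003], [-0.0, -0.003, -1.0]]
force: [0.1, 0.1, 0.2]
opening: 0.362
grasp_force: 30.0
```

Request:
servo_tool(targets=[{"offset":[0,0,-0.01],"dr":[0,0,0]},{"offset":[0,0,-0.03],"dr":[0,0,0]},{"offset":[0,0,-0.06],"dr":[0,0,0]},{"offset":[0,0,-0.1],"dr":[0,0,0]},{"offset":[0,0,-0.14],"dr":[0,0,0]},{"offset":[0,0,-0.18],"dr":[0,0,0]},{"offset":[0,0,-0.22],"dr":[0,0,0]},{"offset":[0,0,-0.26],"dr":[0,0,0]},{"offset":[0,0,-0.26],"dr":[0,0,0]},{"offset":[0,0,-0.26],"dr":[0,0,0]}])

```text
time_s: 38.6
position: [0.5914, -0.0344, 0.3013]
tcp_rot: [[0.998, -0.067, 0.007], [-0.067, -0.998, 0.001], [0.007, -0.001, -1.0]]
force: [0.6, 0.1, -1.3]
opening: 0.357
grasp_force: 30.0
```

Run:
```python
from h import *
S(); pot(); c=viewer.capture("scene"); print("lid",rect(c,blob(c,"blue",(80,200,200,290)),.012), "tray",rect(c,blob(c,"white",(380,150,600,300)),.02), "green", rect(c,blob(c,"green",(380,150,600,300)),.009))
cv2.imwrite("pics/s9.png",cv2.resize(c["color"][150:300,60:460,::-1],None,fx=2,fy=2))
plan(dipR(45,0),tcp=[.509,-.316,.30])
```

```text
t 38.6 pos [591.4 -34.4 301.3] x [ 0.998 -0.067  0.007] y [-0.067 -0.998 -0.001] z [ 0.007  0.001 -1.   ] F [ 0.6  0.1 -1.3] open 0.357 gf 30.0 j [-14.  23.  82.   0.  75.  80.]
pot [465.3 236.2] 18.3125 [ 487.4 -336.4   45. ]
pot [458.9 240.7] 17.9 [ 476.8 -321.4   45. ]
pot [513.7 237.7] 19.9625 [ 484.3 -449.7   45. ]
lid [ 490.9 -464.    93.8   92.    86.6] tray [485.8 296.8 241.7 182.1  89.1] green [528.  255.3  28.4  49.3  88.4]
tcp [ 0.509 -0.316  0.3  ] offset [-0.0607  0.2869 -0.0038] dr [-2.000e-01  4.000e-02 -4.886e+01]
```

View pics/s9.png

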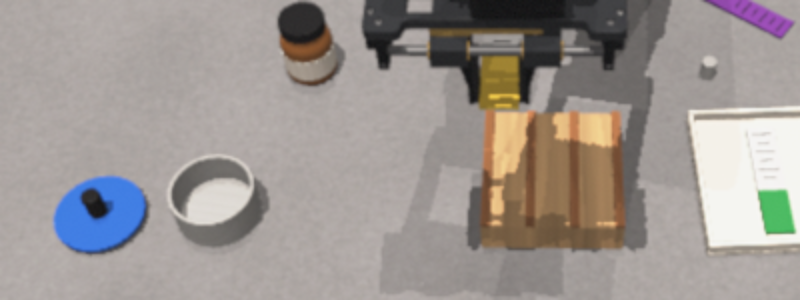

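The crop shows the yellow gauge gripped at crop (500,80), the pot rim unchanged at crop (212,190), the lid where I left it, and the green lying in the tray. Now the second dip.

Request:
servo_tool(targets=[{"offset":[-0.061,0.287,0],"dr":[0,0,-49]},{"offset":[-0.061,0.287,0],"dr":[0,0,-49]},{"offset":[-0.061,0.287,0],"dr":[0,0,-49]},{"offset":[-0.061,0.287,0],"dr":[0,0,-49]},{"offset":[-0.061,0.287,0],"dr":[0,0,-49]},{"offset":[-0.061,0.287,0],"dr":[0,0,-49]},{"offset":[-0.061,0.287,0],"dr":[0,0,-49]},{"offset":[-0.061,0.287,0],"dr":[0,0,-49]},{"offset":[-0.061,0.287,0],"dr":[0,0,-49]},{"offset":[-0.061,0.287,0],"dr":[0,0,-49]},{"offset":[-0.061,0.287,0],"dr":[0,0,-49]},{"offset":[-0.061,0.287,0],"dr":[0,0,-49]}])

```text
time_s: 39.7
position: [0.5098, -0.3144, 0.2956]
tcp_rot: [[0.705, 0.71, -0.002], [0.71, -0.705, 0.005], [0.002, -0.005, -1.0]]
force: [0.5, -0.4, -0.7]
opening: 0.356
grasp_force: 30.0
```

Request:
servo_tool(targets=[{"offset":[0,0,0],"dr":[0,7,0]},{"offset":[0,0,0],"dr":[0,14,0]},{"offset":[0,0,0],"dr":[0,21,0]},{"offset":[0,0,0],"dr":[0,28,0]},{"offset":[0,0,0],"dr":[0,35,0]},{"offset":[0,0,0],"dr":[0,42,0]},{"offset":[0,0,0],"dr":[0,49,0]},{"offset":[0,0,0],"dr":[0,56,0]},{"offset":[0,0,0],"dr":[0,63,0]},{"offset":[0,0,0],"dr":[0,70,0]},{"offset":[0,0,0],"dr":[0,75,0]},{"offset":[0,0,0],"dr":[0,75,0]},{"offset":[0,0,0],"dr":[0,75,0]}])

```text
time_s: 40.78
position: [0.5102, -0.3154, 0.2955]
tcp_rot: [[0.185, 0.71, 0.68], [0.18, -0.705, 0.686], [0.966, -0.005, -0.258]]
force: [-0.7, -0.0, -0.8]
opening: 0.359
grasp_force: 30.0
```

Run:
```python
from h import *
s=S(); pot(); plan(dipR(45,75),tip=[.485,-.341,.10]); plan(dipR(45,75),tip=[.485,-.341,.013])
c=viewer.capture("scene"); b=blob(c,"yellow",(60,80,300,290)); print(cv2.minAreaRect(b)); R=s["tcp_rot"]
G=s["position"]-.005*R[:,2]; print([proj(c,G+R[:,0]*a) for a in(.02,-.035,-.12)])
```

```text
t 40.78 pos [ 510.2 -315.4  295.5] x [0.185 0.18  0.966] y [ 0.71  -0.705 -0.005] z [ 0.68   0.686 -0.258] F [-0.7 -0.  -0.8] open 0.359 gf 30.0 j [-71.  40.  92.  61.  98. -47.]
pot [465.7 235.8] 18.275 [ 488.3 -337.3   45. ]
pot [494.2 235.1] 16.25 [ 490.3 -404.1   45. ]
pot [503.2 238.1] 20.7875 [ 483.4 -425.1   45. ]
tcp [ 0.5104 -0.3156  0.2146] offset [-0.0793  0.0003  0.0211] dr [-0.26  0.01 -0.06]
tcp [ 0.5104 -0.3156  0.1276] offset [-0.1633  0.0004  0.0436] dr [-0.26  0.01 -0.06]
((139.8230743408203, 168.58462524414062), (24.186771392822266, 17.3648624420166), 82.87498474121094)
[array([138.77807088, 160.93116857]), array([142.31781249, 177.98862136]), array([147.13414889, 201.19778171])]
```

Request:
servo_tool(targets=[{"offset":[-0.02,0,0.006],"dr":[0,0,0]},{"offset":[-0.05,0,0.014],"dr":[0,0,0]},{"offset":[-0.08,0,0.021],"dr":[0,0,0]},{"offset":[-0.08,0,0.021],"dr":[0,0,0]},{"offset":[-0.1,0,0.0265],"dr":[0,0,0]},{"offset":[-0.12,0,0.032],"dr":[0,0,0]},{"offset":[-0.14,0,0.037],"dr":[0,0,0]},{"offset":[-0.152,0,0.0405],"dr":[0,0,0]},{"offset":[-0.16,0,0.0427],"dr":[0,0,0]},{"offset":[-0.162,0,0.0433],"dr":[0,0,0]},{"offset":[-0.162,0,0.0433],"dr":[0,0,0]},{"offset":[-0.162,0,0.0433],"dr":[0,0,0]},{"offset":[-0.162,0,0.0433],"dr":[0,0,0]}])

```text
time_s: 41.97
position: [0.51, -0.3163, 0.1301]
tcp_rot: [[0.182, 0.709, 0.682], [0.182, -0.705, 0.685], [0.966, -0.0, -0.257]]
force: [0.1, -0.2, -1.4]
opening: 0.359
grasp_force: 30.0
```

Run:
```python
from h import *
s=S(); print("tip",s["position"]-.005*s["tcp_rot"][:,2]-.12*s["tcp_rot"][:,0])
```

```text
t 41.97 pos [ 510.  -316.3  130.1] x [0.182 0.182 0.966] y [ 0.709 -0.705 -0.   ] z [ 0.682  0.685 -0.257] F [ 0.1 -0.2 -1.4] open 0.359 gf 30.0 j [-71.  56.  92.  60.  90. -62.]
tip [ 0.48474768 -0.34156125  0.01544879]
```

Request:
servo_tool(targets=[{"offset":[-0.003,0,0.001],"dr":[0,0,0]},{"offset":[-0.003,0,0.001],"dr":[0,0,0]},{"offset":[-0.003,0,0.001],"dr":[0,0,0]},{"offset":[-0.003,0,0.001],"dr":[0,0,0]},{"offset":[0.015,0,-0.004],"dr":[0,0,0]},{"offset":[0.04,0,-0.011],"dr":[0,0,0]},{"offset":[0.075,0,-0.02],"dr":[0,0,0]},{"offset":[0.11,0,-0.029],"dr":[0,0,0]},{"offset":[0.145,0,-0.039],"dr":[0,0,0]},{"offset":[0.165,0,-0.044],"dr":[0,0,0]},{"offset":[0.165,0,-0.044],"dr":[0,0,0]},{"offset":[0.165,0,-0.044],"dr":[0,0,0]}])

```text
time_s: 42.97
position: [0.5098, -0.3162, 0.3006]
tcp_rot: [[0.182, 0.709, 0.681], [0.184, -0.705, 0.685], [0.966, 0.001, -0.259]]
force: [-0.5, -0.9, -0.3]
opening: 0.358
grasp_force: 30.0
```

Request:
servo_tool(targets=[{"offset":[0,0,0],"dr":[0,-7,0]},{"offset":[0,0,0],"dr":[0,-14,0]},{"offset":[0,0,0],"dr":[0,-21,0]},{"offset":[0,0,0],"dr":[0,-28,0]},{"offset":[0,0,0],"dr":[0,-35,0]},{"offset":[0,0,0],"dr":[0,-42,0]},{"offset":[0,0,0],"dr":[0,-49,0]},{"offset":[0,0,0],"dr":[0,-56,0]},{"offset":[0,0,0],"dr":[0,-63,0]},{"offset":[0,0,0],"dr":[0,-70,0]},{"offset":[0,0,0],"dr":[0,-75,0]},{"offset":[0,0,0],"dr":[0,-75,0]},{"offset":[0,0,0],"dr":[0,-75,0]}])

```text
time_s: 44.05
position: [0.51, -0.3145, 0.2976]
tcp_rot: [[0.703, 0.711, -0.002], [0.711, -0.703, 0.007], [0.003, -0.006, -1.0]]
force: [-1.5, 0.0, -1.1]
opening: 0.357
grasp_force: 30.0
```

Run:
```python
from h import *
S(); c=viewer.capture("scene"); print("tray",rect(c,blob(c,"white",(370,150,640,320)),.02),"green", rect(c,blob(c,"green",(380,150,640,320)),.009))
plan(dipR(-1,0),tcp=[.536,.342,.15])
```

```text
t 44.05 pos [ 510.  -314.5  297.6] x [0.703 0.711 0.003] y [ 0.711 -0.703 -0.006] z [-0.002  0.007 -1.   ] F [-1.5  0.  -1.1] open 0.357 gf 30.0 j [-42.  24.  80.   0.  76.   2.]
tray [485.7 296.8 241.8 182.1  89.1] green [528.  255.3  28.4  49.3  88.4]
tcp [0.536 0.342 0.15 ] offset [ 0.4847 -0.4435  0.1521] dr [-4.100e-01 -4.000e-02  4.619e+01]
```

Request:
servo_tool(targets=[{"offset":[0.03,-0.03,0.02],"dr":[0,0,4]},{"offset":[0.485,-0.443,0.09],"dr":[0,0,46]},{"offset":[0.485,-0.443,0.09],"dr":[0,0,46]},{"offset":[0.485,-0.443,0.09],"dr":[0,0,46]},{"offset":[0.485,-0.443,0.09],"dr":[0,0,46]},{"offset":[0.485,-0.443,0.09],"dr":[0,0,46]},{"offset":[0.485,-0.443,0.09],"dr":[0,0,46]},{"offset":[0.485,-0.443,0.09],"dr":[0,0,46]},{"offset":[0.485,-0.443,0.09],"dr":[0,0,46]},{"offset":[0.485,-0.443,0.09],"dr":[0,0,46]},{"offset":[0.485,-0.443,0.09],"dr":[0,0,46]},{"offset":[0.485,-0.443,0.09],"dr":[0,0,46]},{"offset":[0.485,-0.443,0.09],"dr":[0,0,46]},{"offset":[0.485,-0.443,0.09],"dr":[0,0,46]},{"offset":[0.485,-0.443,0.09],"dr":[0,0,46]},{"offset":[0.485,-0.443,0.09],"dr":[0,0,46]},{"offset":[0.485,-0.443,0.09],"dr":[0,0,46]},{"offset":[0.485,-0.443,0.09],"dr":[0,0,46]},{"offset":[0.485,-0.443,0.09],"dr":[0,0,46]},{"offset":[0.485,-0.443,0.09],"dr":[0,0,46]}])

```text
time_s: 45.77
position: [0.5382, 0.3379, 0.2109]
tcp_rot: [[1.0, -0.017, -0.002], [-0.017, -1.0, 0.001], [-0.002, -0.001, -1.0]]
force: [-0.2, 0.3, -0.9]
opening: 0.36
grasp_force: 30.0
```

Run:
```python
from h import *
S(); plan(dipR(-1,0),tcp=[.536,.342,.010])
c=viewer.capture("scene"); print("tray",rect(c,blob(c,"white",(370,150,640,320)),.02))
```

```text
t 45.77 pos [538.2 337.9 210.9] x [ 1.    -0.017 -0.002] y [-0.017 -1.    -0.001] z [-0.002  0.001 -1.   ] F [-0.2  0.3 -0.9] open 0.36 gf 30.0 j [ 22.  32.  81.   0.  67. 113.]
tcp [0.536 0.342 0.01 ] offset [-0.0019 -0.0038  0.2009] dr [-0.08  0.11  0.01]
tray [486.1 296.4 240.7 181.1  89.2]
```

Request:
servo_tool(targets=[{"offset":[-0.002,0,0.03],"dr":[0,0,0]},{"offset":[-0.002,0,0.07],"dr":[0,0,0]},{"offset":[-0.002,0,0.11],"dr":[0,0,0]},{"offset":[-0.002,0,0.15],"dr":[0,0,0]},{"offset":[-0.002,0,0.175],"dr":[0,0,0]},{"offset":[-0.002,0,0.19],"dr":[0,0,0]},{"offset":[-0.002,0,0.196],"dr":[0,0,0]},{"offset":[-0.002,0,0.196],"dr":[0,0,0]},{"offset":[-0.002,0,0.196],"dr":[0,0,0]},{"offset":[-0.002,0,0.196],"dr":[0,0,0]}])

```text
time_s: 46.65
position: [0.5376, 0.3407, 0.0173]
tcp_rot: [[1.0, -0.016, 0.003], [-0.016, -1.0, 0.004], [0.003, -0.004, -1.0]]
force: [-0.0, 0.6, -0.3]
opening: 0.355
grasp_force: 30.0
```

Request:
servo_tool(targets=[{"offset":[0,0,0.004],"dr":[0,0,0]},{"offset":[0,0,0.008],"dr":[0,0,0]},{"offset":[0,0,0.01],"dr":[0,0,0]},{"offset":[0,0,0.0105],"dr":[0,0,0]},{"offset":[0,0,0.0105],"dr":[0,0,0]}])

```text
time_s: 47.07
position: [0.5361, 0.3409, 0.0055]
tcp_rot: [[1.0, -0.015, 0.0], [-0.015, -1.0, 0.003], [0.0, -0.003, -1.0]]
force: [-1.1, -0.0, 2.7]
opening: 0.356
grasp_force: 31.8
```

Request:
servo_tool(gripper=-0.2, targets=[{"offset":[0,0,0],"dr":[0,0,0]},{"offset":[0,0,0],"dr":[0,0,0]},{"offset":[0,0,0],"dr":[0,0,0]},{"offset":[0,0,0],"dr":[0,0,0]},{"offset":[0,0,0],"dr":[0,0,0]},{"offset":[0,0,0],"dr":[0,0,0]},{"offset":[0,0,0],"dr":[0,0,0]},{"offset":[0,0,-0.005],"dr":[0,0,0]},{"offset":[0,0,-0.02],"dr":[0,0,0]},{"offset":[0,0,-0.05],"dr":[0,0,0]},{"offset":[0,0,-0.09],"dr":[0,0,0]},{"offset":[0,0,-0.13],"dr":[0,0,0]},{"offset":[0,0,-0.16],"dr":[0,0,0]},{"offset":[0,0,-0.16],"dr":[0,0,0]}])

```text
time_s: 48.23
position: [0.5396, 0.3412, 0.1717]
tcp_rot: [[1.0, -0.015, 0.011], [-0.015, -1.0, 0.006], [0.011, -0.006, -1.0]]
force: [0.8, -0.3, -0.0]
opening: 0.601
grasp_force: 0.0
```

Run:
```python
from h import *
S(); c=viewer.capture("scene")
print("green", rect(c,blob(c,"green",(380,150,640,320)),.009),"yellow", rect(c,blob(c,"yellow",(380,150,540,280)),.009),"tray",rect(c,blob(c,"white",(370,150,640,320)),.02),"lid",rect(c,blob(c,"blue",(60,180,230,310)),.012))
pot(); plan(dipR(16,0),tcp=[.4884,-.4654,.20])
```

```text
t 48.23 pos [539.6 341.2 171.7] x [ 1.    -0.015  0.011] y [-0.015 -1.    -0.006] z [ 0.011  0.006 -1.   ] F [ 0.8 -0.3 -0. ] open 0.601 gf 0.0 j [ 22.  34.  83.   0.  62. 113.]
green [528.  255.3  28.4  49.3  88.4] yellow [539.6 341.3  29.4  25.4  86.7] tray [486.2 296.5 240.8 180.9  89.2] lid [ 490.9 -464.    93.8   92.    86.6]
pot [466.4 236.6] 18.725 [ 486.6 -339.    45. ]
pot [515.2 237.3] 19.1 [ 485.2 -453.2   45. ]
pot [458.2 240.3] 17.4875 [ 477.7 -319.7   45. ]
tcp [ 0.4884 -0.4654  0.2   ] offset [-0.0355  0.8058 -0.0358] dr [ -0.12  -0.08 -16.87]
```

Request:
servo_tool(gripper=-1, targets=[{"offset":[0,0.02,-0.05],"dr":[0,0,0]},{"offset":[-0.036,0.806,-0.06],"dr":[0,0,-17]},{"offset":[-0.036,0.806,-0.06],"dr":[0,0,-17]},{"offset":[-0.036,0.806,-0.06],"dr":[0,0,-17]},{"offset":[-0.036,0.806,-0.06],"dr":[0,0,-17]},{"offset":[-0.036,0.806,-0.06],"dr":[0,0,-17]},{"offset":[-0.036,0.806,-0.06],"dr":[0,0,-17]},{"offset":[-0.036,0.806,-0.06],"dr":[0,0,-17]},{"offset":[-0.036,0.806,-0.06],"dr":[0,0,-17]},{"offset":[-0.036,0.806,-0.06],"dr":[0,0,-17]},{"offset":[-0.036,0.806,-0.06],"dr":[0,0,-17]},{"offset":[-0.036,0.806,-0.06],"dr":[0,0,-17]},{"offset":[-0.036,0.806,-0.06],"dr":[0,0,-17]},{"offset":[-0.036,0.806,-0.06],"dr":[0,0,-17]},{"offset":[-0.036,0.806,-0.06],"dr":[0,0,-17]},{"offset":[-0.036,0.806,-0.06],"dr":[0,0,-17]},{"offset":[-0.036,0.806,-0.06],"dr":[0,0,-17]},{"offset":[-0.036,0.806,-0.06],"dr":[0,0,-17]},{"offset":[-0.036,0.806,-0.06],"dr":[0,0,-17]},{"offset":[-0.036,0.806,-0.06],"dr":[0,0,-17]}])

```text
time_s: 50.0
position: [0.4859, -0.4627, 0.2195]
tcp_rot: [[0.961, 0.277, -0.005], [0.277, -0.961, 0.008], [-0.002, -0.009, -1.0]]
force: [0.6, -0.2, 0.1]
opening: 1.002
grasp_force: 0.0
```

Request:
servo_tool(targets=[{"offset":[0,0,0],"dr":[0,0,0]},{"offset":[0,0,0],"dr":[0,0,0]},{"offset":[0,0,0],"dr":[0,0,0]},{"offset":[0,0,0],"dr":[0,0,0]}])

```text
time_s: 50.33
position: [0.4874, -0.4597, 0.221]
tcp_rot: [[0.96, 0.279, -0.003], [0.279, -0.96, 0.007], [-0.001, -0.007, -1.0]]
force: [-0.1, -0.4, -0.2]
opening: 0.999
grasp_force: 0.0
```

Run:
```python
from h import *
S(); c=viewer.capture("scene")
print("yellow", rect(c,blob(c,"yellow",(380,150,540,280)),.009),"green", rect(c,blob(c,"green",(380,150,640,320)),.009))
cv2.imwrite("pics/pot.png",c["color"][:,:,::-1])
# pot rim via bright steel ring in scene: ellipse hint
pot(); c=viewer.capture("wrist"); print("lid",rect(c,blob(c,"blue"),.012)); plan(dipR(16,0),tcp=[.4884,-.4654,.0215])
```

```text
t 50.33 pos [ 487.4 -459.7  221. ] x [ 0.96   0.279 -0.001] y [ 0.279 -0.96  -0.007] z [-0.003  0.007 -1.   ] F [-0.1 -0.4 -0.2] open 0.999 gf 0.0 j [-53.  34.  75.   0.  71.  21.]
yellow [529.  340.2  30.6  52.   88.2] green [528.  255.3  28.4  49.3  88.4]
pot [465.7 236.2] 18.6875 [ 487.4 -337.3   45. ]
pot [515.2 237.3] 19.1375 [ 485.2 -453.2   45. ]
pot [459.7 240.7] 18.3125 [ 476.8 -323.2   45. ]
lid [ 484.1 -465.4   82.3   93.8    0.5]
tcp [ 0.4884 -0.4654  0.0215] offset [-0.0015  0.0058  0.2011] dr [-0.22 -0.01  0.24]
```

Request:
servo_tool(targets=[{"offset":[-0.001,0.006,0.03],"dr":[0,0,0]},{"offset":[-0.001,0.006,0.07],"dr":[0,0,0]},{"offset":[-0.001,0.006,0.11],"dr":[0,0,0]},{"offset":[-0.001,0.006,0.145],"dr":[0,0,0]},{"offset":[-0.001,0.006,0.145],"dr":[0,0,0]},{"offset":[-0.001,0.006,0.175],"dr":[0,0,0]},{"offset":[-0.001,0.006,0.192],"dr":[0,0,0]},{"offset":[-0.001,0.006,0.198],"dr":[0,0,0]},{"offset":[-0.001,0.006,0.198],"dr":[0,0,0]},{"offset":[-0.001,0.006,0.198],"dr":[0,0,0]}])

```text
time_s: 51.32
position: [0.4898, -0.4681, 0.0267]
tcp_rot: [[0.96, 0.278, 0.001], [0.278, -0.96, 0.001], [0.002, -0.0, -1.0]]
force: [0.4, 0.5, 0.1]
opening: 1.002
grasp_force: 0.0
```

Request:
servo_tool(gripper=1, targets=[{"offset":[0,0,0],"dr":[0,0,0]},{"offset":[0,0,0],"dr":[0,0,0]},{"offset":[0,0,0],"dr":[0,0,0]},{"offset":[0,0,0],"dr":[0,0,0]},{"offset":[0,0,0],"dr":[0,0,0]},{"offset":[0,0,0],"dr":[0,0,0]},{"offset":[0,0,0],"dr":[0,0,0]},{"offset":[0,0,0],"dr":[0,0,0]},{"offset":[0,0,0],"dr":[0,0,0]},{"offset":[0,0,0],"dr":[0,0,0]},{"offset":[0,0,0],"dr":[0,0,0]},{"offset":[0,0,0],"dr":[0,0,0]}])

```text
time_s: 52.32
position: [0.4887, -0.4673, 0.0247]
tcp_rot: [[0.961, 0.278, -0.0], [0.278, -0.961, 0.003], [0.0, -0.003, -1.0]]
force: [0.4, 0.4, 0.1]
opening: 0.223
grasp_force: 30.0
```

Request:
servo_tool(targets=[{"offset":[0,0,-0.015],"dr":[0,0,0]},{"offset":[0,0,-0.04],"dr":[0,0,0]},{"offset":[0,0,-0.07],"dr":[0,0,0]},{"offset":[0,0,-0.09],"dr":[0,0,0]},{"offset":[0,0,-0.09],"dr":[0,0,0]},{"offset":[0,0,-0.09],"dr":[0,0,0]}])

```text
time_s: 52.82
position: [0.4892, -0.4683, 0.1159]
tcp_rot: [[0.961, 0.278, 0.002], [0.278, -0.961, 0.0], [0.002, 0.0, -1.0]]
force: [-0.4, 0.9, -2.4]
opening: 0.222
grasp_force: 30.0
```

Run:
```python
from h import *
S(); pot(); plan(dipR(16,0),tcp=[.4878,-.3378,.11]); plan(dipR(16,0),tcp=[.4878,-.3378,.062])
```

```text
t 52.82 pos [ 489.2 -468.3  115.9] x [0.961 0.278 0.002] y [ 0.278 -0.961  0.   ] z [ 0.002  0.    -1.   ] F [-0.4  0.9 -2.4] open 0.222 gf 30.0 j [-53.  41.  79.   0.  60.  21.]
pot [465.3 236.9] 18.3125 [ 485.7 -336.4   45. ]
tcp [ 0.4878 -0.3378  0.11  ] offset [ 0.0354 -0.1245  0.0047] dr [-0.19 -0.02  0.14]
tcp [ 0.4878 -0.3378  0.062 ] offset [ 0.0354 -0.1243  0.0527] dr [-0.19 -0.02  0.14]
```

Request:
servo_tool(targets=[{"offset":[0.01,-0.035,0],"dr":[0,0,0]},{"offset":[0.02,-0.07,0],"dr":[0,0,0]},{"offset":[0.03,-0.1,0],"dr":[0,0,0]},{"offset":[0.035,-0.124,0],"dr":[0,0,0]},{"offset":[0.035,-0.124,0],"dr":[0,0,0]},{"offset":[0.035,-0.124,0.02],"dr":[0,0,0]},{"offset":[0.035,-0.124,0.03],"dr":[0,0,0]},{"offset":[0.035,-0.124,0.03],"dr":[0,0,0]},{"offset":[0.035,-0.124,0.03],"dr":[0,0,0]},{"offset":[0.035,-0.124,0.03],"dr":[0,0,0]}])

```text
time_s: 53.7
position: [0.4878, -0.3393, 0.0847]
tcp_rot: [[0.961, 0.277, -0.001], [0.277, -0.961, 0.003], [0.0, -0.003, -1.0]]
force: [0.2, 0.3, -1.2]
opening: 0.216
grasp_force: 30.0
```

Run:
```python
from h import *
S(); plan(dipR(16,0),tcp=[.4879,-.3378,.0637])
```

```text
t 53.7 pos [ 487.8 -339.3   84.7] x [0.961 0.277 0.   ] y [ 0.277 -0.961 -0.003] z [-0.001  0.003 -1.   ] F [ 0.2  0.3 -1.2] open 0.216 gf 30.0 j [-46.  38.  93.   0.  49.  28.]
tcp [ 0.4879 -0.3378  0.0637] offset [ 0.0005 -0.0014  0.021 ] dr [-0.18 -0.02  0.09]
```

Request:
servo_tool(targets=[{"offset":[0,-0.001,0.006],"dr":[0,0,0]},{"offset":[0,-0.001,0.012],"dr":[0,0,0]},{"offset":[0,-0.001,0.016],"dr":[0,0,0]},{"offset":[0,-0.001,0.019],"dr":[0,0,0]},{"offset":[0,-0.001,0.021],"dr":[0,0,0]},{"offset":[0,-0.001,0.021],"dr":[0,0,0]},{"offset":[0,-0.001,0.021],"dr":[0,0,0]}])

```text
time_s: 54.28
position: [0.4877, -0.3378, 0.0641]
tcp_rot: [[0.961, 0.278, 0.0], [0.278, -0.961, 0.002], [0.001, -0.002, -1.0]]
force: [-0.1, -0.8, -1.9]
opening: 0.22
grasp_force: 30.0
```

Request:
servo_tool(targets=[{"offset":[0,0,0.001],"dr":[0,0,0]},{"offset":[0,0,0.0013],"dr":[0,0,0]},{"offset":[0,0,0.0013],"dr":[0,0,0]}])

```text
time_s: 54.53
position: [0.4879, -0.338, 0.0636]
tcp_rot: [[0.961, 0.278, 0.001], [0.278, -0.961, 0.002], [0.001, -0.002, -1.0]]
force: [-0.9, 1.2, 4.4]
opening: 0.223
grasp_force: 30.0
```

Request:
servo_tool(gripper=-1, targets=[{"offset":[0,0,0],"dr":[0,0,0]},{"offset":[0,0,0],"dr":[0,0,0]},{"offset":[0,0,0],"dr":[0,0,0]},{"offset":[0,0,0],"dr":[0,0,0]},{"offset":[0,0,0],"dr":[0,0,0]},{"offset":[0,0,0],"dr":[0,0,0]},{"offset":[0,0,-0.01],"dr":[0,0,0]},{"offset":[0,0,-0.04],"dr":[0,0,0]},{"offset":[0,0,-0.08],"dr":[0,0,0]},{"offset":[0,0,-0.12],"dr":[0,0,0]},{"offset":[0,0.04,-0.15],"dr":[0,0,0]},{"offset":[0,0.08,-0.15],"dr":[0,0,0]},{"offset":[0,0.12,-0.15],"dr":[0,0,0]},{"offset":[-0.04,0.16,-0.15],"dr":[0,0,0]},{"offset":[-0.08,0.2,-0.15],"dr":[0,0,0]},{"offset":[-0.12,0.2,-0.15],"dr":[0,0,0]},{"offset":[-0.12,0.2,-0.15],"dr":[0,0,0]},{"offset":[-0.12,0.2,-0.15],"dr":[0,0,0]}])

```text
time_s: 56.03
position: [0.4228, -0.568, 0.2126]
tcp_rot: [[0.962, 0.272, -0.002], [0.272, -0.962, 0.001], [-0.002, -0.001, -1.0]]
force: [0.0, 0.3, 0.7]
opening: 0.996
grasp_force: 0.0
```

Run:
```python
from h import *
S(); c=viewer.capture("top"); print("lid top",rect(c,blob(c,"blue",(430,190,520,290)),.051))
c=viewer.capture("scene"); print("lid",rect(c,blob(c,"blue",(80,200,230,290)),.051)); cv2.imwrite("pics/end.png",c["color"][:,:,::-1])
```

```text
t 56.03 pos [ 422.8 -568.   212.6] x [ 0.962  0.272 -0.002] y [ 0.272 -0.962 -0.001] z [-0.002  0.001 -1.   ] F [0.  0.3 0.7] open 0.996 gf 0.0 j [-62.  38.  69.  -0.  73.  12.]
lid top [ 487.7 -336.6   93.4   93.8   89.8]
lid [ 490.  -337.    95.1   92.3   31.2]
```

View pics/end.png

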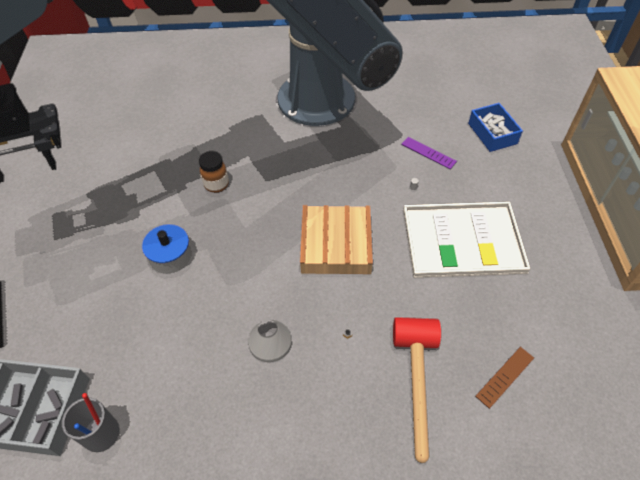

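The final picture shows the lid seated on the pot at (166,243), level and at its original reading. Both gauges lie flat in the tray, green at (447,240) and yellow at (485,240), the rack is empty and the bystanders are where they were.

```bash
python3 -c "
from rig import ticket
print(ticket.hand_in())"
```

```text
the job is handed in; nothing more can be done
None
```

I handed the job in at about 56 s with no verdict returned: green, then yellow (red was absent) were each dipped in the pot and laid flat in the tray, and the lid is back on, fully down.

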